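Turn the drying clock dials and scrub out the rinse beakers

ROBOT

A 6-joint arm with a two-finger parallel gripper is mounted at the origin on the work surface. World frame = base frame: x ahead of the robot, y to its left, z up, the work surface at z = 0. Lengths are in m, angles in rad, forces in N, time in s.
With the tool pointing down it reaches from about 0.3 to 0.95 m from the base axis. Payload 3.1 kg.
Tool frame: the origin (TCP) lies between the finger pads; the fingertips stand 17 mm ahead of it and the grasp point (between the pads) lies 2 mm behind it; z points along the fingers, y is the line along which they close (so a half turn about z gives the same grasp; the last joint's range is limited). The gripper opens to 85 mm and grips with 20 to 120 N. Pads are 22 mm wide; open, the fingers measure 114 mm over their backs; the gripper's body (76 mm by 85 mm) begins 54 mm behind the grasp point. The pads swing forward as they close: fully open they stand 13 mm farther back than shut.
Start: joints at [1.25, 0.308, 1.634, -0, 1.2, -0.07], TCP at [0.155, 0.605, 0.248] pointing down, gripper open.
Joint ranges: [-3.06, 3.06], [-0.79, 1.96], [0.05, 2.63], [-1.19, 4.34], [0.05, 2.64], [-2.94, 2.94]. Speed limits (rad/s): [2.79, 2.79, 3.14, 3.14, 3.14, 3.14].

INTERFACE

Orientations are given as a unit quaternion [x, y, z, w].
In Python, from plant import status, cams, job gives the robot as it stands. The module is installed in compiled form; this text tells all that it offers.
- The arm moves only by the tool jog_arm, never from a script. Its argument "deltas" is a list of rows, each a list of 2 entries, a list of its own where there are three numbers: the shift along the tool's x, y, z each as a share of 0.1 m, from -1 to 1, then the turn, a rotation vector about the tool's x, y, z each as a share of 60 degrees, from -1 to 1. In form: [[[dx, dy, dz], [ax, ay, az]], ...]. A call has 1 to 12 rows; each row is the pose to reach, as a shift and turn from the pose commanded when the call began, along the tool's axes at that moment; what a row does not reach only later rows make up. A row lasts 1/10 s, in which the tool goes at most 50 mm and 8.59 degrees, less where a joint would pass 70% of its speed; a pose out of reach is approached as far as the arm can. A call with a number of a shift or a turn outside -1 to 1 is refused whole. A call with a gripper value outside its range is refused whole. "claw" is the closure, from -1 (fully open) to 1 (shut), set as the call begins (left out, the last holds). The fingers move at their own pace and stop on an object; the grip force is fixed at half the most. Time passes only in rows, so rows that repeat a pose let the fingers close. It gives the time, the measured TCP pose, the force, the opening and the grip force at its end, in the units of the state.
- status.get_state(): the state, without advancing time (a new reading comes with each control period).
- cams.read_camera(name): name is "scene" or "top" or "wrist"; returns the picture (420x560x3 uint8, red, green, blue); there is no depth.
- cams.camera_model(name): a dict with "fx", "fy", "cx", "cy" (pixels), "R" (3x3) and "t" (3): a world point X has camera coordinates R X + t; the wrist camera has in their place "hand_eye" (4x4, takes a point from camera to tool coordinates, whose origin is the TCP and whose axes are the flange's). Camera axes: x right, y down, z forward; pixel columns grow to the right and rows downward; lengths in m; the calibration is good to about 2 mm. The wrist camera is an equidistant fisheye: a pixel r from the principal point sees the ray r / f radians off the axis. A picture is of the moment at which its call begins: read the wrist's pose just before it. camera_model takes no time and is no camera call.
- job.close_job(): hands the job in; it is judged then, once.
The state is a dict: "time": time; "q": joint angles; "joint_velocities": joint speeds; "joint_torque": joint torques, N m; "tool_pos": TCP position; "orientation": TCP orientation; "force": force on the tool from outside, world axes, zero at the start; "moment": the same for the moment, N m; "grip_width": opening from 0.0 (shut) to 1.0 (fully open); "grasp_force": force on a finger pad.
Only numpy, scipy, OpenCV 4.12 (cv2) and the standard library are available. Lean on these libraries where they do the work, as an engineer would, in place of code of your own. Each camera call takes 0.05 s, during which the arm holds its last target. There are 200 camera calls.

TASK

Finish the dial washing: with the spatula, turn over every brass dial on the drying rack so that it ends face up (hour marks showing) lying flat on the rack's high slats, touching the dials with nothing but the spatula, and lay the spatula back flat on the middle of the cork mat. Scrub out the tall steel beaker and after it the lower one, each with two strokes of the brush down to the floor and up until the brush head shows above the rim without coming right out; the brush ends back in its stand and both beakers upright on the grey drip mat. Leave the other things where they are; dials and beakers may be done in either order.

Things in the scene. Friction and masses are not known exactly. Their poses are not given: they have to be found in the camera images.
- dial_a: brass clock dial, disc 84 mm across, 4 mm thick, 0.18 kg, maybe absent. Origin at the disc's centre (mid-thickness). +z points out of its plain back; the face with twelve black hour marks looks along -z. Starts face down (+z up) on the low slats of slot 0, touching the step or up to 12 mm short of it. Face up means +z pointing down.
- dial_b: brass clock dial, disc 84 mm across, 4 mm thick, 0.18 kg, maybe absent. Origin at the disc's centre (mid-thickness). +z points out of its plain back; the face with twelve black hour marks looks along -z. Starts face down (+z up) on the low slats of slot 1, touching the step or up to 12 mm short of it. Face up means +z pointing down.
- dial_c: brass clock dial, disc 84 mm across, 4 mm thick, 0.18 kg, maybe absent. Origin at the disc's centre (mid-thickness). +z points out of its plain back; the face with twelve black hour marks looks along -z. Starts face down (+z up) on the low slats of slot 2, touching the step or up to 12 mm short of it. Face up means +z pointing down.
- rack: fixed wooden rack, three parallel slots. Origin at bench level, x along the slots from low to high end, y across, z up. Slot centre lines at y = -100, 0, 100 mm. Each slot is two 10 mm wide slats centred 34 mm either side of its line: 58 mm free gap between. Slat tops: 90 mm high for x -78 to 0 (low slats), 97 mm for x 0 to 115 (high slats), so a 7 mm step at x = 0
- slot0 (a point): slot 0 of the rack: point on its centre line at the step (rack x = 0), 90 mm high; a dial against the step has its centre 30 mm before it and its near edge at rack x = -72 mm; raised by its near edge from below it hinges on the step, and once past upright falls over onto the high slats, centre about 20 mm past the step
- slot1 (a point): slot 1 of the rack: point on its centre line at the step (rack x = 0), 90 mm high; a blade can enter the gap between the slats from the low end, under a dial; two cross bars at rack x = -55 and 95 mm lie below, 54 to 68 mm high, else the gap is open
- slot2 (a point): slot 2 of the rack: point on its centre line at the step (rack x = 0), 90 mm high; same shape as the other slots
- spatula: loose straight spatula, 0.15 kg, flat on the mat. Origin under the middle of the wooden handle at the bottom plane; x towards the blade tip, z up. Handle: box 90 long (x -45 to 45), 18 wide, 30 mm high. Neck 12 wide, 6 high to x = 75; steel blade x 75 to 140 mm, 36 wide, 2.5 mm thick, its underside level with the handle's
- spatula_tip (a point): middle of the blade's front edge, at its underside, 140 mm ahead of the spatula's origin
- spatula_mid (a point): the middle of the spatula's length at its underside, 47.5 mm ahead of its origin
- mat: fixed cork mat 280 x 120 x 3 mm, origin under its centre, x along its length
- tall: the tall one of two loose open steel beakers, 0.22 kg, outside diameter 64, inside 58, height 100 mm, inner floor 5 mm above its underside; origin at the centre of its underside, z up to the mouth
- low: the lower one of two loose open steel beakers, 0.22 kg, outside diameter 64, inside 58, height 78 mm, inner floor 5 mm above its underside; origin at the centre of its underside, z up to the mouth
- dripmat: fixed thin ribbed grey drip mat 220 x 100 x 3 mm, with room for both beakers; origin under its centre, x along its length
- brush: loose cleaning brush, 0.10 kg, standing head down in its stand. Origin at the centre of the head's flat bottom end, z up along the brush. Stiff round head 40 mm across and 45 mm long, thin stem, then a square wooden handle 16 x 16 mm from z = 110 to 180 mm (sides along its x and y)
- stand: fixed round brush stand, an open cup of outside diameter 60, inside 52, height 50 mm, inner floor 6 mm above the bench; origin at the centre of its underside
- loupe: eye loupe, black truncated cone 38 mm across and 36 mm high; a bystander, to be left where it is; origin at its underside
- oil: small amber bottle, 32 mm across and 60 mm high; a bystander, to be left where it is; origin at its underside
- gear: brass wheel with a hub, 44 mm across and 18 mm high; a bystander, to be left where it is; origin at its underside
- tin: flat aluminium tin, 60 mm across and 35 mm high; a bystander, to be left where it is; origin at its underside
- block: dark steel bench block 60 x 40 x 30 mm; a bystander, to be left where it is; origin at its underside
- driver: screwdriver, 130 mm long, lying on the bench; a bystander, to be left where it is
There are look-alikes about, which are no part of the job. What is shaped like the dial_c but orange is not meant.

How it is judged:
On the way, in this order (a step that is already met when the one before it is completed fails the run):
1. tall beaker, stroke 1: the held brush is down at the floor (its bottom end under 20 mm above the beaker's underside) (horizontal distance between brush and tall below 0.025 m and contact force between the fingers and brush above 0.5 N and z of brush in the frame of tall below 0.02 m), for 0.05 s.
2. tall beaker, stroke 1: the held brush is drawn up until its head shows above the rim, its bottom end still inside (horizontal distance between brush and tall below 0.025 m and contact force between the fingers and brush above 0.5 N and z of brush in the frame of tall between 0.055 and 0.1 m), for 0.05 s.
3. tall beaker, stroke 2: the held brush is down at the floor (its bottom end under 20 mm above the beaker's underside) (all of step 1), for 0.05 s.
4. tall beaker, stroke 2: the held brush is drawn up until its head shows above the rim, its bottom end still inside (all of step 2), for 0.05 s.
5. lower beaker, stroke 1: the held brush is down at the floor (its bottom end under 20 mm above the beaker's underside) (horizontal distance between brush and low below 0.025 m and contact force between the fingers and brush above 0.5 N and z of brush in the frame of low below 0.02 m), for 0.05 s.
6. lower beaker, stroke 1: the held brush is drawn up until its head shows above the rim, its bottom end still inside (horizontal distance between brush and low below 0.025 m and contact force between the fingers and brush above 0.5 N and z of brush in the frame of low between 0.034 and 0.078 m), for 0.05 s.
7. lower beaker, stroke 2: the held brush is down at the floor (its bottom end under 20 mm above the beaker's underside) (all of step 5), for 0.05 s.
8. lower beaker, stroke 2: the held brush is drawn up until its head shows above the rim, its bottom end still inside (all of step 6), for 0.05 s.
At the end, for the whole second after the job is handed in: Dials face up, level to 0.14 rad, centre past the step, 95-104 mm high; brush in its stand (20 mm of its axis, under 16 mm high, 0.35 rad of upright); spatula flat, middle within 50 mm of the mat's centre; beakers upright, centres on the drip mat (5 mm in from edges, 10 at ends); all at rest (angle between each of dial_a, dial_b, dial_c's own z axis and vertical above 3 rad and x of each of dial_a, dial_b, dial_c in the frame of rack above 0 m and z of dial_a in the frame of rack between 0.095 and 0.104 m and linear speed of each of dial_a, dial_b, dial_c, brush, spatula, tall, low below 0.02 m/s and z of dial_b in the frame of rack between 0.095 and 0.104 m and z of dial_c in the frame of rack between 0.095 and 0.104 m and horizontal distance between brush and stand below 0.02 m and z of brush in the frame of stand below 0.016 m and angle between brush's own z axis and vertical below 0.35 rad and horizontal distance between spatula_mid and mat below 0.05 m and height (world z) of each of spatula, tall, low below 0.01 m and angle between each of spatula, tall, low's own z axis and vertical below 0.1 rad and x of tall in the frame of dripmat between -0.1 and 0.1 m and y of tall in the frame of dripmat between -0.045 and 0.045 m and x of low in the frame of dripmat between -0.1 and 0.1 m and y of low in the frame of dripmat between -0.045 and 0.045 m); the robot touches nothing.
It fails at once if a dial is touched by the robot itself, the brush or a beaker (contact force between any of the fingers, the arm, brush, tall, low and dial_a above 0.5 N or contact force between any of the fingers, the arm, brush, tall, low and dial_b above 0.5 N or contact force between any of the fingers, the arm, brush, tall, low and dial_c above 0.5 N).
It fails at once if a bystander is pushed more than 30 mm away (distance of any of loupe, oil, gear, tin, block, driver from where it was at the start of the episode above 0.03 m).
Of dial_a, dial_b, dial_c only 2 to 3 are there at a start; the rules pass over those that are not, and their reading is None.
At some moment in a run one of spatula, tall, low may be knocked a few centimetres aside while the robot is not near it.
It also fails if it takes over 210 s, if anything falls off the work surface, if the arm or the gripper's body presses on something with over 40 N, if the wrist force passes 120 N, or if a joint passes its speed limit or range.

## Working session

There is one attempt and no reset: what is moved stays moved. The work goes in short steps, Python scripts to look and compute and a tool call to move; the robot and the scene stay as the last step left them, time stands still between calls to the robot, and variables do not carry over. Pictures are saved under pics/ and viewed, at most 14 in all, crops included, and the job is handed in when it is done.

Besides the shell and the picture viewer there is one more tool, called as name([rows], argument=value, ...), one row to a line, values as JSON. jog_arm: Moves the arm, as the interface text tells. Its arguments: {"type":"object","properties":{"deltas":{"type":"array"},"claw":{"type":"number"}},"required":["deltas"]}

```bash
mkdir -p pics; ls; python3 - <<'E'
from plant import status,cams
import cv2
for n in ("scene","top"):
    cv2.imwrite(f"pics/{n}0.png",cams.read_camera(n)[:,:,::-1])
for n in ("scene","top","wrist"): print(n,cams.camera_model(n))
print(status.get_state())
E
```

```text
pics
scene {'fx': 398.784542412507, 'fy': 398.784542412507, 'cx': 275.58965715982526, 'cy': 203.67478099157148, 'R': array([[-0.26304926,  0.96476394,  0.00596787],
       [ 0.60224329,  0.16903187, -0.78021231],
       [-0.75372947, -0.20164017, -0.62548632]]), 't': array([ 0.18117555, -0.25606224,  1.39119528])}
top {'fx': 411.14675380839094, 'fy': 411.14675380839094, 'cx': 281.5177875796708, 'cy': 209.93299148024795, 'R': array([[ 0.04212981, -0.99910311, -0.00424886],
       [-0.97433596, -0.04014351, -0.22149027],
       [ 0.22112105,  0.01347116, -0.97515333]]), 't': array([-0.03402921,  0.5972634 ,  0.90986126])}
wrist {'fx': 325.19226210127806, 'fy': 325.19226210127806, 'cx': 278.6699252402449, 'cy': 210.61597133860772, 'hand_eye': array([[-7.64014977e-04, -9.57544584e-01, -2.88284210e-01,
         7.34735289e-02],
       [ 9.99999475e-01, -5.34733216e-04, -8.74080757e-04,
         6.52885240e-04],
       [ 6.82816153e-04, -2.88284727e-01,  9.57544490e-01,
        -1.24407052e-01],
       [ 0.00000000e+00,  0.00000000e+00,  0.00000000e+00,
         1.00000000e+00]])}
{'time': 0.1, 'q': array([ 1.25030097e+00,  3.08943899e-01,  1.63504823e+00, -2.64313942e-05,
        1.19973381e+00, -6.97134832e-02]), 'joint_velocities': array([ 0.00179681, -0.00125889, -0.00301606,  0.00031153, -0.00199997,
        0.00133457]), 'joint_torque': array([ 3.61179837e-04, -4.16407013e+01, -2.77644736e+01, -5.19985531e-05,
        4.07274842e-03,  1.68116742e-05]), 'tool_pos': array([0.15491662, 0.60475739, 0.24715098]), 'orientation': array([ 1.25057772e-01,  9.92148888e-01, -1.04879155e-03, -1.94711160e-04]), 'force': array([-0.48429231,  0.2523452 ,  0.769374  ]), 'moment': array([-0.04868858,  0.03791091, -0.05308219]), 'grasp_force': 0.0, 'grip_width': 1.0002582974195082}
```

View pics/scene0.png

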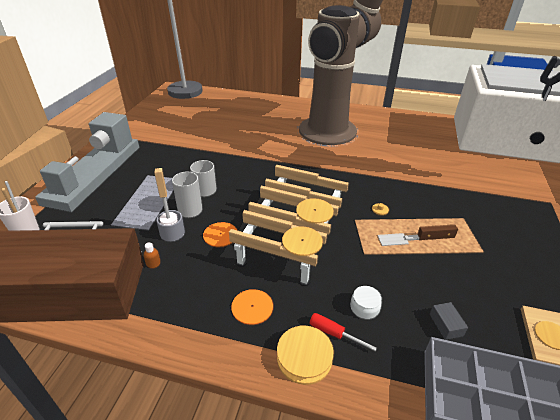

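View pics/top0.png

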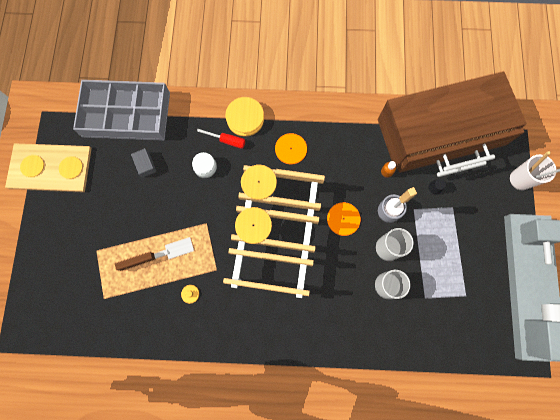

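The rack runs along world −y with its low end on the left in the top view. Two brass dials sit on it, in the far slot at top px (258,182) and the middle slot at (253,226); the near slot is empty. Orange discs at (343,219) and (291,148) and brass discs off the rack at (245,116), (32,166) and (70,168) are look-alikes. The spatula is on the cork mat at (150,256). The beakers are at (395,245) and (393,285), beside the drip mat (440,252). The brush is at (395,205).

```bash
cat > h.py <<'E'
import numpy as np, cv2
from plant import status,cams
from scipy.spatial.transform import Rotation as Rn
def ray(n,u,v,st=None):
    m=cams.camera_model(n)
    if n!="wrist":
        d=np.array([(u-m["cx"])/m["fx"],(v-m["cy"])/m["fy"],1.]);R=m["R"]
        return -R.T@m["t"],R.T@d
    x,y=(u-m["cx"])/m["fx"],(v-m["cy"])/m["fy"];r=np.hypot(x,y)+1e-12
    d=np.array([x/r*np.sin(r),y/r*np.sin(r),np.cos(r)])
    H=m["hand_eye"];R=Rn.from_quat(st["orientation"]).as_matrix()
    return R@H[:3,3]+st["tool_pos"],R@(H[:3,:3]@d)
def at(n,u,v,z,st=None):
    o,d=ray(n,u,v,st);return o+d*(z-o[2])/d[2]
def proj(n,X):
    m=cams.camera_model(n);c=m["R"]@np.array(X)+m["t"];return np.array([c[0]/c[2]*m["fx"]+m["cx"],c[1]/c[2]*m["fy"]+m["cy"]])
def projw(X,st):
    m=cams.camera_model("wrist");H=m["hand_eye"];R=Rn.from_quat(st["orientation"]).as_matrix()
    c=H[:3,:3].T@(R.T@(np.array(X)-st["tool_pos"])-H[:3,3]);th=np.arctan2(np.hypot(c[0],c[1]),c[2]);p=c[:2]/np.hypot(c[0],c[1])*th
    return p*m["fx"]+[m["cx"],m["cy"]]
def tri(n1,p1,n2,p2,st=None):
    o1,d1=ray(n1,*p1,st);o2,d2=ray(n2,*p2,st)
    s=np.linalg.lstsq(np.c_[d1,-d2],o2-o1,rcond=None)[0];a=o1+s[0]*d1;b=o2+s[1]*d2
    return (a+b)/2,np.linalg.norm(a-b)
def blobs(im,lo,hi,amin=30,roi=None):
    h=cv2.cvtColor(im,cv2.COLOR_RGB2HSV);m=cv2.inRange(h,np.array(lo),np.array(hi))
    if roi: k=np.zeros_like(m);x0,y0,x1,y1=roi;k[y0:y1,x0:x1]=1;m=m*k
    cs,_=cv2.findContours(m,cv2.RETR_EXTERNAL,cv2.CHAIN_APPROX_NONE)
    return sorted([c for c in cs if cv2.contourArea(c)>amin],key=cv2.contourArea,reverse=True)
E
python3 - <<'E'
from h import *
im=cv2.imread("pics/top0.png");s=cv2.imread("pics/scene0.png")
cv2.imwrite("pics/c1.png",cv2.resize(im[130:310,90:470],None,fx=2.1,fy=2.1,interpolation=cv2.INTER_CUBIC))
hsv=cv2.cvtColor(im,cv2.COLOR_BGR2HSV)
for n,p in dict(dial=(252,215),dial2=(258,175),slat=(275,258),slat2=(285,178),orange=(335,219),cork=(190,250),blade=(180,248),handle=(130,263),beak=(395,262),drip=(440,280),bh=(408,194)).items(): print(n,hsv[p[1],p[0]])
for nm,img in(("top",im),("scene",s)):
  for c in blobs(img[:,:,::-1],(21,140,120),(30,255,255),100)[:8]:
    e=cv2.fitEllipse(c);print(nm,cv2.contourArea(c),np.round(e[0],1),np.round(e[1],1),at(nm,*e[0],.094).round(3))
for p in [(410,209),(465,297)]: print(at("top",*p,.003).round(3))
E
```

```text
dial [ 25 163 254]
dial2 [ 25 160 254]
slat [ 26  94 255]
slat2 [ 16 100  87]
orange [ 15 255 240]
cork [ 30   1 244]
blade [ 15   2 243]
handle [ 11 153 143]
beak [100  14  54]
drip [123  13 221]
bh [ 18 127 227]
top 1024.0 [243.7 114.8] [35.1 37.5] [0.826 0.092 0.094]
top 955.0 [252.8 225. ] [34.4 35.4] [0.554 0.055 0.094]
top 895.5 [258.2 181.7] [33.2 34.4] [0.658 0.048 0.094]
top 649.0 [290.5 148.3] [27.4 30.2] [ 0.744 -0.025  0.094]
top 361.0 [ 69.8 167.1] [20.1 23. ] [0.675 0.496 0.094]
top 360.0 [ 31.3 165.6] [20. 23.] [0.675 0.588 0.094]
top 163.0 [189.1 293.7] [15.7 16.3] [0.394 0.186 0.094]
scene 2122.0 [304.9 350.6] [48.7 55.5] [0.903 0.106 0.094]
scene 676.0 [300.7 240.8] [24.8 37.1] [0.661 0.046 0.094]
scene 385.5 [316.4 210. ] [20.8 30.7] [0.554 0.059 0.094]
[ 0.628 -0.333  0.003]
[ 0.416 -0.46   0.003]
```

View pics/c1.png

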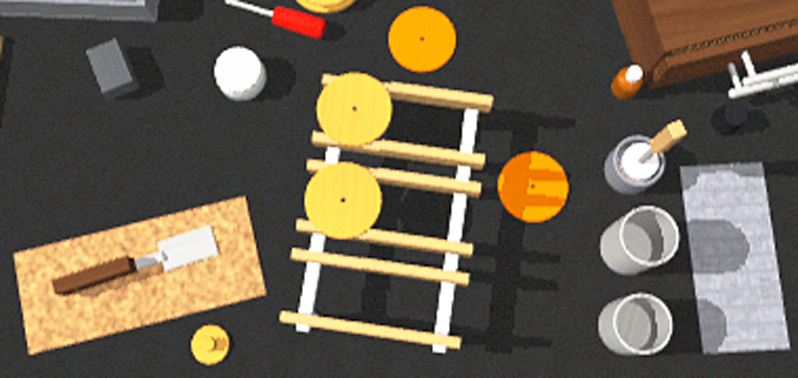

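The crop confirms the choice: plain-backed brass dials in slots 1 (crop px 343,200) and 2 (354,108), and the bare spatula with its blade toward the rack (blade tip about (217,243), handle end (55,287)). The taller beaker is the far one (640,240) and the low one is near (637,322). Both stand beside the drip mat.

```bash
python3 - <<'E'
from h import *
im=cv2.imread("pics/top0.png")[:,:,::-1]; sc=cv2.imread("pics/scene0.png")[:,:,::-1]
t=lambda p:(p[0]/2.1+90,p[1]/2.1+130)
print("slats")
E=[]
for L,Rr in [((322,80),(492,102)),((313,138),(484,160)),((307,165),(480,188)),((297,226),(472,250)),((291,254),(468,279)),((281,318),(460,343))]:
    a=at("top",*t(L),.090);b=at("top",*t(Rr),.097);E.append((a,b));print(a.round(3),b.round(3),np.linalg.norm(b-a).round(3))
d=sum(b-a for a,b in E);d/=np.linalg.norm(d);yaw=np.arctan2(d[1],d[0]);print("rack yaw",yaw)
R=Rn.from_euler('z',yaw).as_matrix()
off=[-134,-66,-34,34,66,134][::-1]
o=np.mean([(a+R@[.078,-y/1000,0]+b+R@[-.115,-y/1000,0])/2 for (a,b),y in zip(E,off)],axis=0);print("origin",o)
for (a,b),y in zip(E,off): print((R.T@(a-o))[:2].round(3),(R.T@(b-o))[:2].round(3))
for p in [(.554,.0555,0),(.6585,.047,0)]: print("dial",(R.T@(np.array(p)-o)).round(3))
# spatula: blade & handle
for c in blobs(im,(0,0,180),(180,40,255),60,(150,225,215,275))[:2]:
    print("blade",cv2.contourArea(c),[at("top",*p,.0055).round(3)[:2] for p in cv2.boxPoints(cv2.minAreaRect(c))])
for c in blobs(im,(0,80,20),(14,255,170),60,(100,240,165,280))[:2]:
    r=cv2.minAreaRect(c);print("handle",cv2.contourArea(c),r,[at("top",*p,.033).round(3)[:2] for p in cv2.boxPoints(r)])
# cork mat & drip mat corners
print("mat",[at("top",*t(p),.003).round(3)[:2] for p in [(14,252),(247,197),(267,295),(30,353)]])
print("drip",[at("top",*t(p),.003).round(3)[:2] for p in [(680,167),(762,163),(790,349),(705,353)]])
E
```

```text
slats
[0.691 0.085 0.09 ] [ 0.671 -0.106  0.097] 0.193
[0.623 0.091 0.09 ] [ 0.604 -0.099  0.097] 0.191
[0.592 0.096 0.09 ] [ 0.572 -0.095  0.097] 0.192
[0.523 0.102 0.09 ] [ 0.504 -0.088  0.097] 0.191
[0.493 0.107 0.09 ] [ 0.473 -0.085  0.097] 0.192
[0.424 0.112 0.09 ] [ 0.406 -0.078  0.097] 0.191
rack yaw -1.6716810730504956
origin [0.5498641  0.02193404 0.0935    ]
[-0.077  0.134] [0.115 0.133]
[-0.076  0.066] [0.115 0.066]
[-0.078  0.034] [0.114 0.034]
[-0.077 -0.034] [ 0.114 -0.034]
[-0.078 -0.065] [ 0.114 -0.066]
[-0.077 -0.134] [ 0.114 -0.133]
dial [-0.034  0.001 -0.093]
dial [-0.036  0.106 -0.093]
blade 362.5 [array([0.506, 0.293]), array([0.534, 0.219]), array([0.5  , 0.205]), array([0.473, 0.279])]
handle 327.5 ((134.94998168945312, 262.3499755859375), (11.384199142456055, 40.160919189453125), 71.56505584716797) [array([0.458, 0.386]), array([0.493, 0.298]), array([0.467, 0.287]), array([0.433, 0.374])]
mat [array([0.492, 0.446]), array([0.569, 0.176]), array([0.454, 0.143]), array([0.376, 0.411])]
drip [array([ 0.628, -0.343]), array([ 0.637, -0.442]), array([ 0.418, -0.463]), array([ 0.409, -0.365])]
```

```bash
cat >> h.py <<'E'
def plan(pos,ya,tilt=None):
    """deltas to TCP pos, tool down, tool y at world angle ya (rad)"""
    st=status.get_state();R=Rn.from_quat(st["orientation"]).as_matrix()
    y=np.array([np.cos(ya),np.sin(ya),0]);z=np.array([0,0,-1.]);T=np.c_[np.cross(y,z),y,z]
    if tilt is not None: T=T@Rn.from_rotvec(tilt).as_matrix()
    d=R.T@(np.array(pos)-st["tool_pos"]);r=Rn.from_matrix(R.T@T).as_rotvec()
    print("t",round(st["time"],2),"pos",st["tool_pos"].round(4),"d/0.1",(d/.1).round(3),"turn/60",(r/np.radians(60)).round(3),"F",st["force"].round(1),"grip",round(st["grip_width"],3),round(st["grasp_force"],1))
E
python3 -c "
from h import *
plan((.463,.337,.20),.40)"
```

```text
t 0.1 pos [0.1549 0.6048 0.2472] d/0.1 [-3.649 -1.828  0.475] turn/60 [-0.002  0.001  0.879] F [-0.5  0.3  0.8] grip 1.0 0.0
```

jog_arm([
  [[-0.45,-0.25,0],[0,0,0]],
  [[-0.9,-0.46,0],[0,0,0]],
  [[-0.9,-0.46,0],[0,0,0]],
], claw=-1)

```text
time: 0.4
tool_pos: [0.2343, 0.5349, 0.2474]
orientation: [0.127, 0.992, -0.002, 0.001]
force: [-0.9, 0.3, -0.5]
grip_width: 1.002
grasp_force: 0.0
```

jog_arm([
  [[-0.45,-0.25,0],[0,0,0]],
  [[-0.9,-0.46,0],[0,0,0]],
  [[-0.9,-0.46,0],[0,0,0]],
])

```text
time: 0.7
tool_pos: [0.31, 0.4686, 0.2479]
orientation: [0.128, 0.992, -0.001, 0.001]
force: [-0.6, 0.4, -0.0]
grip_width: 1.001
grasp_force: 0.0
```

jog_arm([
  [[-0.45,-0.25,0],[0,0,0]],
  [[-0.9,-0.46,0],[0,0,0]],
  [[-0.9,-0.46,0],[0,0,0]],
])

```text
time: 1.0
tool_pos: [0.3856, 0.4023, 0.2481]
orientation: [0.128, 0.992, -0.0, 0.001]
force: [-0.2, 0.1, 0.9]
grip_width: 1.0
grasp_force: 0.0
```

jog_arm([
  [[-0.45,-0.22,0.2],[0,0,0.1]],
  [[-0.94,-0.45,0.4],[0,0,0.3]],
  [[-0.94,-0.45,0.4],[0,0,0.5]],
  [[-0.94,-0.45,0.4],[0,0,0.7]],
  [[-0.94,-0.45,0.4],[0,0,0.88]],
  [[-0.94,-0.45,0.4],[0,0,0.88]],
  [[-0.94,-0.45,0.4],[0,0,0.88]],
  [[-0.94,-0.45,0.4],[0,0,0.88]],
  [[-0.94,-0.45,0.4],[0,0,0.88]],
])

```text
time: 1.9
tool_pos: [0.4616, 0.3388, 0.208]
orientation: [0.552, 0.834, -0.0, -0.0]
force: [0.2, 0.3, -0.4]
grip_width: 1.001
grasp_force: 0.0
```

```bash
python3 - <<'E'
from h import *
plan((.463,.337,.20),.40)
st=status.get_state();im=cams.read_camera("wrist")
cv2.imwrite("pics/w1.png",im[:,:,::-1])
for n,p in dict(tip=(.517,.212,.004),org=(.462,.341,.033),rear=(.444,.382,.033)).items(): print(n,projw(p,st))
E
```

```text
t 1.9 pos [0.4616 0.3388 0.208 ] d/0.1 [-0.022  0.006  0.08 ] turn/60 [-0.001 -0.     0.001] F [ 0.2  0.3 -0.4] grip 1.001 0.0
tip [280.01914485 302.05602178]
org [279.87561486 192.26897613]
rear [279.24608348 145.02966649]
```

View pics/w1.png

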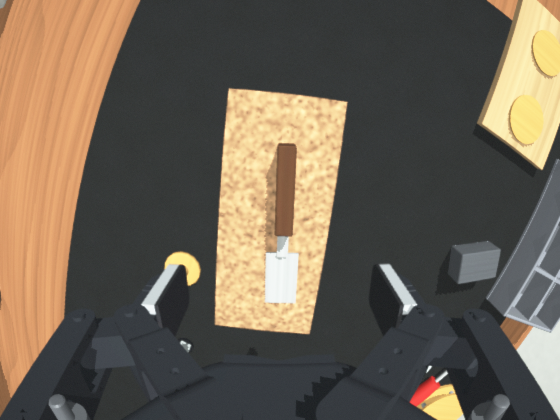

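The wrist view shows the spatula head-on: handle top face from (287,144) to (285,236), and the blade's front edge centred at (280,302).

```bash
python3 - <<'E'
from h import *
st=status.get_state();im=cv2.imread("pics/w1.png")[:,:,::-1]
c=blobs(im,(0,60,20),(14,255,170),200,(265,135,310,245))[0];r=cv2.minAreaRect(c)
B=np.array([at("wrist",*p,.033,st) for p in cv2.boxPoints(r)]);print("handle",r,B.round(3)[:,:2])
b=blobs(im,(0,0,170),(180,30,255),100,(255,248,310,312))[0];rb=cv2.minAreaRect(b)
Q=np.array([at("wrist",*p,.0055,st) for p in cv2.boxPoints(rb)]);print("blade",rb,Q.round(3)[:,:2])
h=B.mean(0)[:2];q=Q.mean(0)[:2];print(h,q,np.linalg.norm(q-h),np.arctan2(*(q-h)[::-1]))
E
```

```text
handle ((284.7206115722656, 189.1464080810547), (19.25284767150879, 92.49540710449219), 2.602562189102173) [[0.473 0.298]
 [0.442 0.383]
 [0.458 0.389]
 [0.491 0.305]]
blade ((281.0, 275.0), (54.0, 32.0), 90.0) [[0.474 0.271]
 [0.506 0.284]
 [0.535 0.22 ]
 [0.5   0.206]]
[0.46571699 0.34396591] [0.50404927 0.24531873] 0.1058330314813495 -1.200173669550144
```

```bash
python3 -c "
from h import *
plan((.4727,.3254,.026),.371)"
```

```text
t 1.95 pos [0.4617 0.3386 0.2081] d/0.1 [-0.165  0.051  1.82 ] turn/60 [-0.    -0.     0.028] F [-0.7  0.1 -0.4] grip 0.994 0.0
```

jog_arm([
  [[-0.08,0.03,0.4],[0,0,0.028]],
  [[-0.16,0.05,0.8],[0,0,0.028]],
  [[-0.165,0.05,0.97],[0,0,0.028]],
  [[-0.165,0.05,0.97],[0,0,0.028]],
])

```text
time: 2.35
tool_pos: [0.4705, 0.3231, 0.1077]
orientation: [0.565, 0.825, -0.003, -0.002]
force: [-0.2, 0.7, -0.1]
grip_width: 1.002
grasp_force: 0.0
```

jog_arm([
  [[0,0,0.25],[0,0,0]],
  [[0,0,0.5],[0,0,0]],
  [[0,0,0.7],[0,0,0]],
  [[0,0,0.85],[0,0,0]],
  [[0,0,0.85],[0,0,0]],
  [[0,0,0.85],[0,0,0]],
])

```text
time: 2.95
tool_pos: [0.474, 0.3251, 0.0271]
orientation: [0.565, 0.825, 0.001, 0.0]
force: [-0.2, -0.1, 0.3]
grip_width: 0.999
grasp_force: 0.0
```

```bash
python3 -c "
from h import *
plan((.4727,.3254,.026),.371)"
```

```text
t 2.95 pos [0.474  0.3251 0.0271] d/0.1 [ 0.007 -0.011  0.011] turn/60 [ 0.001 -0.    -0.001] F [-0.2 -0.1  0.3] grip 0.999 0.0
```

Close on the handle and lift slowly.

jog_arm([
  [[0,0,0.01],[0,0,0]],
  [[0,0,0.01],[0,0,0]],
  [[0,0,0.01],[0,0,0]],
  [[0,0,0.01],[0,0,0]],
  [[0,0,0.01],[0,0,0]],
  [[0,0,0.01],[0,0,0]],
  [[0,0,0.01],[0,0,0]],
  [[0,0,0.01],[0,0,0]],
], claw=1)

```text
time: 3.75
tool_pos: [0.4738, 0.3248, 0.0258]
orientation: [0.565, 0.825, 0.0, 0.0]
force: [-0.7, -0.6, 4.5]
grip_width: 0.201
grasp_force: 59.5
```

jog_arm([
  [[0,0,-0.1],[0,0,0]],
  [[0,0,-0.3],[0,0,0]],
  [[0,0,-0.6],[0,0,0]],
  [[0,0,-0.9],[0,0,0]],
  [[0,0,-0.95],[0,0,0]],
  [[0,0,-0.95],[0,0,0]],
])

```text
time: 4.35
tool_pos: [0.4738, 0.3249, 0.1212]
orientation: [0.565, 0.825, 0.001, 0.0]
force: [-0.2, -0.4, -1.1]
grip_width: 0.2
grasp_force: 58.9
```

```bash
python3 - <<'E'
from h import *
o=np.array([.55,.022]);a=-1.6717;u=np.array([np.cos(a),np.sin(a)]);v=np.array([-u[1],u[0]])
tip=o+u*-.110; g=tip-.120*u; print("slot1 tip",tip,"grip",g)
plan((*g,.125),a+np.pi/2)
st=status.get_state();im=cams.read_camera("wrist");cv2.imwrite("pics/w2.png",im[:,:,::-1])
c=blobs(im,(0,0,170),(180,30,255),100,(230,200,330,340))
R=Rn.from_quat(st["orientation"]).as_matrix()
for b in c[:1]:
  rb=cv2.minAreaRect(b);print(rb);z=st["tool_pos"][2]-.0205
  Q=np.array([at("wrist",*p,z,st) for p in cv2.boxPoints(rb)]);print(((Q-st["tool_pos"])@R).round(4))
E
```

```text
slot1 tip [0.56108058 0.13144049] grip [0.57316848 0.25083011]
t 4.35 pos [0.4738 0.3249 0.1212] d/0.1 [-1.049  0.66  -0.037] turn/60 [ 0.002 -0.001  0.449] F [-0.2 -0.4 -1.1] grip 0.2 58.9
((309.8415832519531, 274.9158630371094), (43.38362121582031, 14.030025482177734), 84.2894058227539)
[[ 0.0081  0.0111  0.0205]
 [ 0.0088  0.0179  0.0205]
 [-0.0161  0.0213  0.0205]
 [-0.0168  0.014   0.0205]]
```

View pics/w2.png

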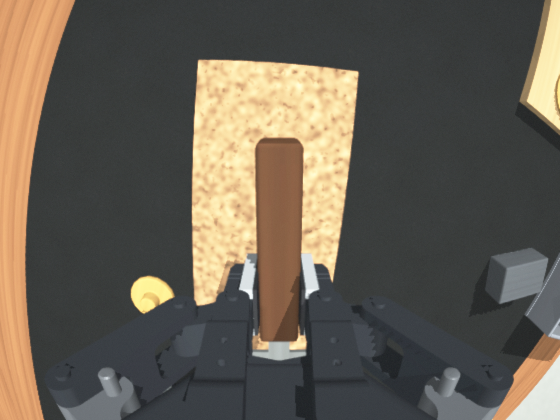

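jog_arm([
  [[-0.2,0.3,0],[0,0,0.1]],
  [[-0.4,0.6,0],[0,0,0.2]],
  [[-0.5,0.66,0],[0,0,0.3]],
  [[-0.6,0.66,0],[0,0,0.4]],
  [[-0.7,0.66,0],[0,0,0.449]],
  [[-0.7,0.66,0],[0,0,0.449]],
  [[-0.7,0.66,0],[0,0,0.449]],
])

```text
time: 5.1
tool_pos: [0.5588, 0.2826, 0.1182]
orientation: [0.742, 0.671, -0.002, -0.001]
force: [-0.1, -0.2, -1.0]
grip_width: 0.195
grasp_force: 59.0
```

```bash
python3 - <<'E'
from h import *
plan((.5732,.2508,.1),-1.6717+np.pi/2)
st=status.get_state();im=cams.read_camera("wrist");R=Rn.from_quat(st["orientation"]).as_matrix()
p=at("wrist",279,140,st["tool_pos"][2]+.007,st);print("rear",(R.T@(p-st["tool_pos"])).round(4))
t=cams.read_camera("top");s=cams.read_camera("scene")
out=np.hstack([cv2.resize(t[160:280,150:340],(630,400)),cv2.resize(s[190:290,270:430],(630,400))])
out=cv2.resize(out,(800,254));cv2.imwrite("pics/c3.png",np.vstack([cv2.resize(t[170:270,150:330],(720,300),interpolation=2),cv2.resize(s[180:260,290:410],(450,300),interpolation=2).repeat(1,1)][:1])[:,:,::-1])
cv2.imwrite("pics/t3.png",t[:,:,::-1]);cv2.imwrite("pics/s3.png",s[:,:,::-1])
a=cv2.resize(t[160:260,170:303],(399,300),interpolation=2);b=cv2.resize(s[180:280,290:423],(399,300),interpolation=2)
cv2.imwrite("pics/c3.png",np.hstack([a,b])[:,:,::-1])
E
```

```text
t 5.1 pos [0.5588 0.2826 0.1182] d/0.1 [-0.301  0.176  0.182] turn/60 [-0.003  0.001  0.   ] F [-0.1 -0.2 -1. ] grip 0.195 59.0
rear [ 0.0652  0.0002 -0.0071]
```

View pics/c3.png

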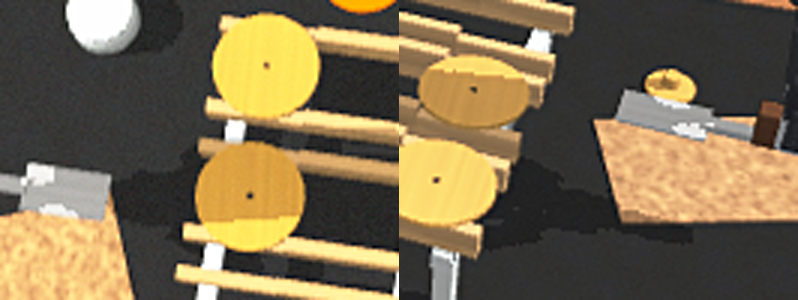

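The blade is level in the gripper. Its front edge in the top view runs from about (206.7,217.3) to (205,233.3), and in the scene view from (364.3,210.7) to (361,221.7). I'll triangulate the tip.

```bash
python3 - <<'E'
from h import *
st=status.get_state();R=Rn.from_quat(st["orientation"]).as_matrix()
# order: which corners match
T=[(206.7,217.3),(205,233.3)];S=[(361,221.7),(364.3,210.7)]
for a,b in zip(T,S):
    X,e=tri("top",a,"scene",b);print(X.round(4),round(e,4),(R.T@(X-st["tool_pos"])).round(4))
o=np.array([.55,.022]);a=-1.6717;u=np.array([np.cos(a),np.sin(a)]);v=np.array([-u[1],u[0]])
plan((*(o-.230*u),.1),a+np.pi/2)
E
```

```text
[0.5676 0.1608 0.0943] 0.0017 [-0.1211  0.0204  0.0252]
[0.5299 0.1628 0.0958] 0.0012 [-0.1229 -0.0173  0.0238]
t 5.25 pos [0.5594 0.2834 0.1195] d/0.1 [-0.31   0.17   0.195] turn/60 [-0.001  0.     0.001] F [-0.2 -0.4 -1.5] grip 0.197 59.0
```

jog_arm([
  [[-0.1,0.17,0.1],[0,0,0]],
  [[-0.2,0.17,0.195],[0,0,0]],
  [[-0.31,0.17,0.195],[0,0,0]],
  [[-0.31,0.17,0.195],[0,0,0]],
  [[-0.31,0.17,0.195],[0,0,0]],
])

```text
time: 5.75
tool_pos: [0.5737, 0.25, 0.1007]
orientation: [0.742, 0.67, -0.0, -0.0]
force: [1.1, -0.2, -2.0]
grip_width: 0.2
grasp_force: 59.1
```

```bash
python3 - <<'E'
from h import *
o=np.array([.55,.022]);a=-1.6717;u=np.array([np.cos(a),np.sin(a)])
plan((*(o-.175*u),.1),a+np.pi/2)
E
```

```text
t 5.75 pos [0.5737 0.25   0.1007] d/0.1 [-0.543 -0.006  0.007] turn/60 [-0.    -0.    -0.001] F [ 1.1 -0.2 -2. ] grip 0.2 59.1
```

jog_arm([
  [[-0.15,0,0],[0,0,0]],
  [[-0.3,0,0],[0,0,0]],
  [[-0.45,0,0],[0,0,0]],
  [[-0.54,0,0],[0,0,0]],
  [[-0.54,0,0],[0,0,0]],
  [[-0.54,0,0],[0,0,0]],
])

```text
time: 6.35
tool_pos: [0.5687, 0.1965, 0.1009]
orientation: [0.742, 0.67, 0.0, -0.0]
force: [0.0, 0.5, -1.0]
grip_width: 0.197
grasp_force: 59.1
```

jog_arm([
  [[0,0,-0.06],[0,0,0]],
  [[0,0,-0.11],[0,0,0]],
  [[-0.01,0,-0.17],[0,0,0]],
  [[-0.02,0,-0.24],[0,0,0]],
  [[-0.05,0,-0.31],[0,0,0]],
  [[-0.07,0,-0.36],[0,0,0]],
  [[-0.07,0,-0.36],[0,0,0]],
  [[-0.07,0,-0.36],[0,0,0]],
])

```text
time: 7.15
tool_pos: [0.568, 0.1899, 0.1371]
orientation: [0.742, 0.67, 0.0, 0.0]
force: [0.0, 0.3, -1.9]
grip_width: 0.197
grasp_force: 58.9
```

```bash
python3 - <<'E'
from h import *
t=cams.read_camera("top");s=cams.read_camera("scene")
a=cv2.resize(t[160:260,170:303],(399,300),interpolation=2);b=cv2.resize(s[160:260,270:403],(399,300),interpolation=2)
cv2.imwrite("pics/c4.png",np.hstack([a,b])[:,:,::-1])
print(status.get_state()["force"])
E
```

```text
[ 1.01157732 -0.00405824 -1.45633104]
```

View pics/c4.png

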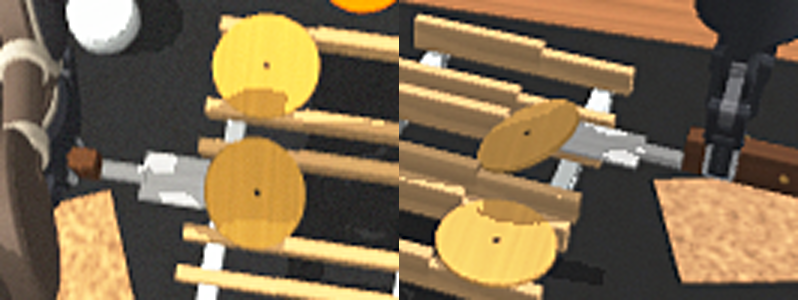

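The middle dial is tilting up on the blade (scene crop px 527,135) and the blade is centred under it, so the method works. I'll continue along the arc.

jog_arm([
  [[-0.04,0,-0.05],[0,0,0]],
  [[-0.08,0,-0.1],[0,0,0]],
  [[-0.13,0,-0.15],[0,0,0]],
  [[-0.18,0,-0.18],[0,0,0]],
  [[-0.24,0,-0.21],[0,0,0]],
  [[-0.3,0,-0.23],[0,0,0]],
  [[-0.36,0,-0.25],[0,0,0]],
  [[-0.41,0,-0.25],[0,0,0]],
  [[-0.46,0,-0.25],[0,0,0]],
  [[-0.51,0,-0.25],[0,0,0]],
  [[-0.56,0,-0.25],[0,0,0]],
  [[-0.61,0,-0.25],[0,0,0]],
])

```text
time: 8.45
tool_pos: [0.5615, 0.1287, 0.1616]
orientation: [0.742, 0.671, -0.0, -0.0]
force: [-0.0, 0.0, -0.8]
grip_width: 0.196
grasp_force: 59.0
```

jog_arm([
  [[-0.03,0,0],[0,0,0]],
  [[-0.06,0,0],[0,0,0]],
  [[-0.06,0,0],[0,0,0]],
  [[-0.06,0,0],[0,0,0]],
  [[-0.06,0,0],[0,0,0]],
  [[-0.06,0,0],[0,0,0]],
])

```text
time: 9.05
tool_pos: [0.561, 0.1234, 0.1618]
orientation: [0.742, 0.671, 0.0, -0.0]
force: [0.0, -0.7, -2.5]
grip_width: 0.196
grasp_force: 59.0
```

```bash
python3 - <<'E'
from h import *
t=cams.read_camera("top");s=cams.read_camera("scene")
a=cv2.resize(t[160:260,200:333],(399,300),interpolation=2);b=cv2.resize(s[160:260,230:363],(399,300),interpolation=2)
cv2.imwrite("pics/c5.png",np.hstack([a,b])[:,:,::-1])
print(status.get_state()["force"])
E
```

```text
[-0.32316616 -0.1499752  -1.49139053]
```

View pics/c5.png

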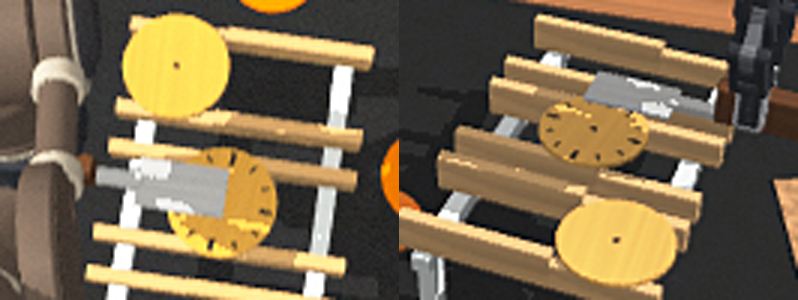

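Dial b is over, hour marks up (top crop px 222,203), and lies on the high slats. Now I retreat and go to slot 2.

jog_arm([
  [[0.3,0,0],[0,0,0]],
  [[0.6,0,0],[0,0,0]],
  [[0.9,0,0],[0,0,0]],
  [[1.0,0,0],[0,0,0]],
  [[1.0,0,0],[0,0,0]],
])

```text
time: 9.65
tool_pos: [0.5711, 0.224, 0.1617]
orientation: [0.741, 0.671, 0.0, 0.0]
force: [0.3, -0.1, -2.2]
grip_width: 0.197
grasp_force: 59.0
```

```bash
python3 - <<'E'
from h import *
o=np.array([.55,.022]);a=-1.6717;u=np.array([np.cos(a),np.sin(a)]);v=np.array([-u[1],u[0]])
plan((*(o-.230*u+.103*v),.1),a+np.pi/2)
plan((*(o-.177*u+.103*v),.1),a+np.pi/2)
E
```

```text
t 9.65 pos [0.5711 0.224  0.1617] d/0.1 [0.267 1.024 0.617] turn/60 [0.    0.    0.002] F [ 0.3 -0.1 -2.2] grip 0.197 59.0
t 9.65 pos [0.5711 0.224  0.1617] d/0.1 [-0.263  1.023  0.617] turn/60 [0.    0.    0.002] F [ 0.3 -0.1 -2.2] grip 0.197 59.0
```

jog_arm([
  [[0.27,0.3,0],[0,0,0]],
  [[0.27,0.6,0.1],[0,0,0]],
  [[0.27,0.9,0.4],[0,0,0]],
  [[0.27,1.0,0.617],[0,0,0]],
  [[0.27,1.0,0.617],[0,0,0]],
  [[0.27,1.0,0.617],[0,0,0]],
])

```text
time: 10.25
tool_pos: [0.6723, 0.238, 0.099]
orientation: [0.742, 0.67, -0.002, -0.001]
force: [-0.1, -0.7, -1.1]
grip_width: 0.201
grasp_force: 59.1
```

```bash
python3 - <<'E'
from h import *
o=np.array([.55,.022]);a=-1.6717;u=np.array([np.cos(a),np.sin(a)]);v=np.array([-u[1],u[0]])
plan((*(o-.177*u+.103*v),.1),a+np.pi/2)
E
```

```text
t 10.25 pos [0.6723 0.238  0.099 ] d/0.1 [-0.502  0.032 -0.01 ] turn/60 [-0.003  0.001 -0.001] F [-0.1 -0.7 -1.1] grip 0.201 59.1
```

jog_arm([
  [[-0.1,0.02,0],[0,0,0]],
  [[-0.25,0.02,0],[0,0,0]],
  [[-0.4,0.02,0],[0,0,0]],
  [[-0.5,0.02,0],[0,0,0]],
  [[-0.5,0.02,0],[0,0,0]],
  [[-0.5,0.02,0],[0,0,0]],
])

```text
time: 10.85
tool_pos: [0.6703, 0.189, 0.1004]
orientation: [0.742, 0.67, 0.0, -0.0]
force: [0.3, -0.3, -1.1]
grip_width: 0.199
grasp_force: 59.1
```

jog_arm([
  [[0,0,-0.06],[0,0,0]],
  [[0,0,-0.11],[0,0,0]],
  [[-0.01,0,-0.17],[0,0,0]],
  [[-0.02,0,-0.24],[0,0,0]],
  [[-0.05,0,-0.31],[0,0,0]],
  [[-0.07,0,-0.36],[0,0,0]],
  [[-0.07,0,-0.36],[0,0,0]],
  [[-0.07,0,-0.36],[0,0,0]],
])

```text
time: 11.65
tool_pos: [0.6697, 0.1825, 0.1364]
orientation: [0.742, 0.67, 0.0, 0.0]
force: [-1.0, 0.4, -3.5]
grip_width: 0.195
grasp_force: 59.0
```

jog_arm([
  [[-0.04,0,-0.05],[0,0,0]],
  [[-0.08,0,-0.1],[0,0,0]],
  [[-0.13,0,-0.15],[0,0,0]],
  [[-0.18,0,-0.18],[0,0,0]],
  [[-0.24,0,-0.21],[0,0,0]],
  [[-0.3,0,-0.23],[0,0,0]],
  [[-0.36,0,-0.25],[0,0,0]],
  [[-0.41,0,-0.25],[0,0,0]],
  [[-0.46,0,-0.25],[0,0,0]],
  [[-0.51,0,-0.25],[0,0,0]],
  [[-0.56,0,-0.25],[0,0,0]],
  [[-0.61,0,-0.25],[0,0,0]],
])

```text
time: 12.85
tool_pos: [0.6633, 0.1214, 0.1609]
orientation: [0.742, 0.671, -0.0, -0.0]
force: [-0.7, -0.6, -1.9]
grip_width: 0.198
grasp_force: 59.1
```

jog_arm([
  [[-0.03,0,0],[0,0,0]],
  [[-0.06,0,0],[0,0,0]],
  [[-0.08,0,0],[0,0,0]],
  [[-0.08,0,0],[0,0,0]],
  [[-0.08,0,0],[0,0,0]],
  [[-0.08,0,0],[0,0,0]],
])

```text
time: 13.45
tool_pos: [0.6626, 0.1141, 0.1611]
orientation: [0.742, 0.671, 0.0, -0.0]
force: [-1.0, -0.2, -0.9]
grip_width: 0.2
grasp_force: 59.1
```

jog_arm([
  [[0.3,0,0],[0,0,0]],
  [[0.6,0,0],[0,0,0]],
  [[0.9,0,0],[0,0,0]],
  [[1.0,0,0],[0,0,0]],
  [[1.0,0,0],[0,0,0]],
])

```text
time: 13.95
tool_pos: [0.6725, 0.215, 0.161]
orientation: [0.741, 0.671, -0.0, 0.0]
force: [0.4, -0.9, -2.0]
grip_width: 0.201
grasp_force: 59.1
```

```bash
python3 - <<'E'
from h import *
t=cams.read_camera("top");s=cams.read_camera("scene")
cv2.imwrite("pics/t6.png",t[:,:,::-1]);cv2.imwrite("pics/s6.png",s[:,:,::-1])
a=cv2.resize(t[160:260,200:333],(399,300),interpolation=2);b=cv2.resize(s[160:260,230:363],(399,300),interpolation=2)
cv2.imwrite("pics/c6.png",np.hstack([a,b])[:,:,::-1])
u=-1.2;g=np.array([.4738,.3248]);plan((*g,.12),u+np.pi/2)
o=np.array([.55,.022,0]);R=Rn.from_euler('z',-1.6717).as_matrix()
for nm,im in(("top",t),("scene",s)):
  for c in blobs(im,(18,120,90),(32,255,255),200,(200,160,340,270)):
    e=cv2.fitEllipse(c);print(nm,np.round(e,1) if 0 else e[0],cv2.contourArea(c),(R.T@(at(nm,*e[0],.101)-o)).round(3))
E
```

```text
t 14.05 pos [0.6724 0.2127 0.1608] d/0.1 [ 0.917 -2.089  0.408] turn/60 [-0.001  0.001 -0.45 ] F [-0.2 -0.4 -1.8] grip 0.199 59.1
top (273.4644470214844, 227.14231872558594) 1023.5 [0.015 0.001 0.101]
top (280.20166015625, 185.39559936523438) 963.0 [0.016 0.101 0.101]
scene (278.94854736328125, 231.47996520996094) 692.5 [0.014 0.106 0.101]
scene (294.6076354980469, 203.1077423095703) 606.5 [0.015 0.003 0.101]
```

View pics/c6.png

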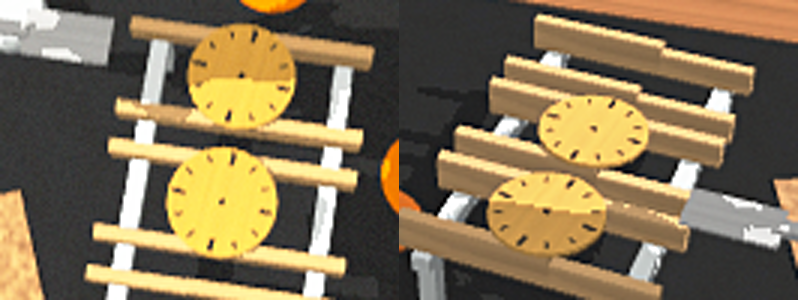

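Both dials are face up with centres about 15 mm past the step, flat in both views. Now the spatula goes back to the mat.

jog_arm([
  [[0.4,-0.2,0],[0,0,0]],
  [[0.8,-0.6,0],[0,0,0]],
  [[0.9,-1.0,0],[0,0,0]],
  [[0.9,-1.0,0],[0,0,0]],
])

```text
time: 14.45
tool_pos: [0.5758, 0.3136, 0.1593]
orientation: [0.741, 0.672, -0.004, -0.002]
force: [0.3, -0.9, -2.2]
grip_width: 0.198
grasp_force: 59.3
```

jog_arm([
  [[0,-0.3,0],[0,0,-0.1]],
  [[0,-0.6,0.1],[0,0,-0.2]],
  [[0,-0.9,0.2],[0,0,-0.3]],
  [[0,-1.0,0.4],[0,0,-0.4]],
  [[0,-1.0,0.4],[0,0,-0.45]],
  [[0,-1.0,0.4],[0,0,-0.45]],
  [[0,-1.0,0.4],[0,0,-0.45]],
])

```text
time: 15.15
tool_pos: [0.4841, 0.3223, 0.1217]
orientation: [0.566, 0.824, 0.001, 0.001]
force: [-0.1, 0.1, -1.4]
grip_width: 0.198
grasp_force: 59.3
```

```bash
python3 -c "
from h import *
plan((.4738,.3248,.027),-1.2+np.pi/2)"
```

```text
t 15.15 pos [0.4841 0.3223 0.1217] d/0.1 [ 0.061 -0.089  0.947] turn/60 [ 0.001  0.    -0.003] F [-0.1  0.1 -1.4] grip 0.198 59.3
```

jog_arm([
  [[0.06,-0.09,0.2],[0,0,0]],
  [[0.06,-0.09,0.4],[0,0,0]],
  [[0.06,-0.09,0.6],[0,0,0]],
  [[0.06,-0.09,0.75],[0,0,0]],
  [[0.06,-0.09,0.85],[0,0,0]],
  [[0.06,-0.09,0.92],[0,0,0]],
  [[0.06,-0.09,0.94],[0,0,0]],
  [[0.06,-0.09,0.94],[0,0,0]],
  [[0.06,-0.09,0.94],[0,0,0]],
])

```text
time: 16.05
tool_pos: [0.4729, 0.3258, 0.0278]
orientation: [0.565, 0.825, 0.001, 0.0]
force: [-0.0, 1.0, -1.2]
grip_width: 0.198
grasp_force: 59.4
```

jog_arm([
  [[0,0,0],[0,0,0]],
  [[0,0,0],[0,0,0]],
  [[0,0,0],[0,0,0]],
  [[0,0,0],[0,0,0]],
  [[0,0,0],[0,0,0]],
  [[0,0,0],[0,0,0]],
  [[0,0,0],[0,0,0]],
  [[0,0,-0.2],[0,0,0]],
  [[0,0,-0.5],[0,0,0]],
  [[0,0,-0.9],[0,0,0]],
  [[0,0,-1],[0,0,0]],
  [[0,0,-1],[0,0,0]],
], claw=-1)

```text
time: 17.25
tool_pos: [0.4739, 0.3265, 0.1296]
orientation: [0.565, 0.825, 0.002, 0.001]
force: [0.9, 0.4, -0.7]
grip_width: 1.003
grasp_force: 0.0
```

jog_arm([
  [[0,0,-0.4],[0,0,0]],
  [[0,0,-0.8],[0,0,0]],
  [[0,0,-1],[0,0,0]],
  [[0,0,-1],[0,0,0]],
  [[0,0,-1],[0,0,0]],
])

```text
time: 17.75
tool_pos: [0.4713, 0.3249, 0.2252]
orientation: [0.565, 0.825, -0.001, -0.001]
force: [-1.0, -0.0, -0.1]
grip_width: 1.0
grasp_force: 0.0
```

```bash
python3 - <<'E'
from h import *
st=status.get_state();print(st["tool_pos"])
t=cams.read_camera("top");s=cams.read_camera("scene")
cv2.imwrite("pics/t7.png",t[:,:,::-1]);cv2.imwrite("pics/s7.png",s[:,:,::-1])
a=cv2.resize(t[170:320,340:490],(400,400),interpolation=2);b=cv2.resize(s[145:255,120:230],(400,400),interpolation=2)
cv2.imwrite("pics/c7.png",np.hstack([a,b])[:,:,::-1])
E
```

```text
[0.47129771 0.32489309 0.22521874]
```

View pics/c7.png

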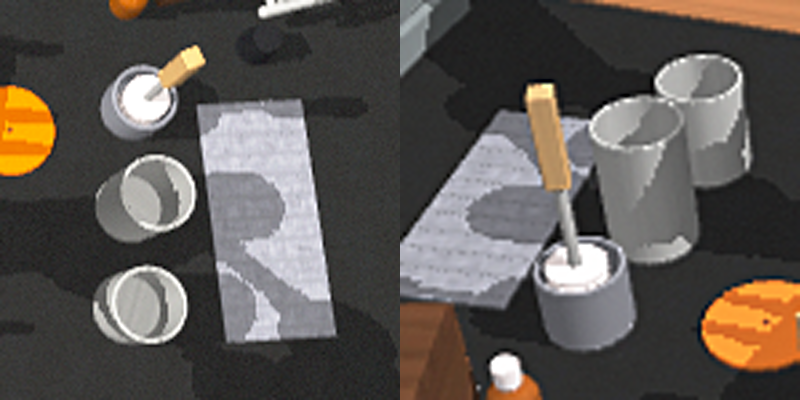

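Top crop: tall beaker rim centre (157,195), low rim (147,305), brush handle top (191,57), and stand cup rim (139,101). Scene crop: tall rim (237,132), low rim (299,89), handle top (140,88), stand rim (184,270).

```bash
python3 - <<'E'
from h import *
k=150/400;q=110/400
T=lambda p:(340+p[0]*k,170+p[1]*k);S=lambda p:(120+p[0]*q,145+p[1]*q)
for n,a,b in [("tall",(157,195),(237,132)),("low",(147,305),(299,89)),("handletop",(191,57),(140,88)),("handlebot",(168,84),(157,188)),("stemhead",(152,95),(174,260)),("stand",(139,101),(184,270))]:
    X,e=tri("top",T(a),"scene",S(b));print(n,X.round(3),round(e,4))
print("stand z.05",at("top",*T((139,101)),.05),at("scene",*S((184,270)),.05))
print("tall z.1",at("top",*T((157,195)),.1),"low z.078",at("top",*T((147,305)),.078))
E
```

```text
tall [ 0.527 -0.279  0.089] 0.0009
low [ 0.435 -0.275  0.066] 0.0003
handletop [ 0.622 -0.282  0.187] 0.0002
handlebot [ 0.62  -0.286  0.109] 0.0009
stemhead [ 0.623 -0.285  0.052] 0.0037
stand [ 0.62  -0.278  0.042] 0.0012
stand z.05 [ 0.61810215 -0.27587253  0.05      ] [ 0.62792057 -0.27392252  0.05      ]
tall z.1 [ 0.5250372  -0.27653259  0.1       ] low z.078 [ 0.43436919 -0.27222508  0.078     ]
```

jog_arm([
  [[-0.3,-0.1,0],[0,0,0.13]],
  [[-0.6,-0.2,0],[0,0,0.26]],
  [[-0.93,-0.36,0],[0,0,0.4]],
  [[-0.93,-0.36,0],[0,0,0.54]],
  [[-0.93,-0.36,0],[0,0,0.68]],
  [[-0.93,-0.36,0],[0,0,0.82]],
  [[-0.93,-0.36,0],[0,0,0.95]],
  [[-0.93,-0.36,0],[0,0,1]],
])

```text
time: 18.65
tool_pos: [0.4709, 0.225, 0.2245]
orientation: [0.903, 0.43, -0.002, -0.0]
force: [0.3, -0.5, -0.7]
grip_width: 0.999
grasp_force: 0.0
```

jog_arm([
  [[-0.3,0.2,0],[0,0,0.13]],
  [[-0.6,0.4,0],[0,0,0.26]],
  [[-0.95,0.8,0],[0,0,0.4]],
  [[-0.95,0.8,0],[0,0,0.54]],
  [[-0.95,0.8,0],[0,0,0.68]],
  [[-0.95,0.8,0],[0,0,0.85]],
  [[-0.95,0.8,0],[0,0,0.85]],
  [[-0.95,0.8,0],[0,0,0.85]],
])

```text
time: 19.45
tool_pos: [0.4742, 0.1014, 0.2255]
orientation: [1.0, 0.003, -0.002, 0.0]
force: [-0.6, -0.3, 0.6]
grip_width: 1.002
grasp_force: 0.0
```

jog_arm([
  [[0.1,0.45,0],[0,0,0]],
  [[0.1,0.9,0],[0,0,0]],
  [[0.1,0.9,0],[0,0,0]],
])

```text
time: 19.75
tool_pos: [0.4854, 0.0078, 0.2265]
orientation: [1.0, 0.001, -0.001, 0.001]
force: [-0.8, 0.8, 0.3]
grip_width: 0.998
grasp_force: 0.0
```

jog_arm([
  [[0.1,0.45,0],[0,0,0]],
  [[0.1,0.9,0],[0,0,0]],
  [[0.1,0.9,0],[0,0,0]],
])

```text
time: 20.05
tool_pos: [0.4961, -0.082, 0.2268]
orientation: [1.0, 0.001, -0.0, 0.001]
force: [0.0, -0.3, -0.3]
grip_width: 1.003
grasp_force: 0.0
```

jog_arm([
  [[0,0.45,0],[0,0,0]],
  [[0,0.9,0],[0,0,0]],
  [[0,0.9,0],[0,0,0]],
  [[0,0.9,0],[0,0,0]],
])

```text
time: 20.45
tool_pos: [0.4959, -0.1679, 0.2264]
orientation: [1.0, 0.002, -0.001, -0.001]
force: [-0.3, 0.0, -0.2]
grip_width: 1.001
grasp_force: 0.0
```

```bash
python3 - <<'E'
from h import *
print(status.get_state()["q"].round(2));plan((.526,-.278,.2),-np.pi/2)
E
```

```text
[-0.41  0.14  1.89  0.    1.12  1.16]
t 20.45 pos [ 0.4959 -0.1679  0.2264] d/0.1 [0.298 1.103 0.262] turn/60 [-0.002  0.001  0.003] F [-0.3  0.  -0.2] grip 1.001 0.0
```

jog_arm([
  [[0.15,0.4,0],[0,0,0]],
  [[0.3,0.8,0],[0,0,0]],
  [[0.3,1.0,0],[0,0,0]],
  [[0.3,1.0,0],[0,0,0]],
  [[0.3,1.0,0],[0,0,0]],
])

```text
time: 20.95
tool_pos: [0.526, -0.2664, 0.2263]
orientation: [1.0, 0.002, -0.001, -0.001]
force: [-0.3, -0.1, -0.4]
grip_width: 1.003
grasp_force: 0.0
```

```bash
python3 - <<'E'
from h import *
plan((.526,-.278,.2),-np.pi/2)
st=status.get_state();im=cams.read_camera("wrist");cv2.imwrite("pics/w8.png",im[:,:,::-1])
np.savez("w8.npz",p=st["tool_pos"],o=st["orientation"])
for X in [(.526,-.278,.1),(.4345,-.2735,.078),(.621,-.283,.187),(.62,-.277,.05)]: print(projw(X,st).round(1))
E
```

```text
t 20.95 pos [ 0.526  -0.2664  0.2263] d/0.1 [0.    0.117 0.263] turn/60 [-0.002  0.002  0.004] F [-0.3 -0.1 -0.4] grip 1.003 0.0
[294.1 208. ]
[286.5 292. ]
[314.3  73.7]
[291.7  93.1]
```

View pics/w8.png

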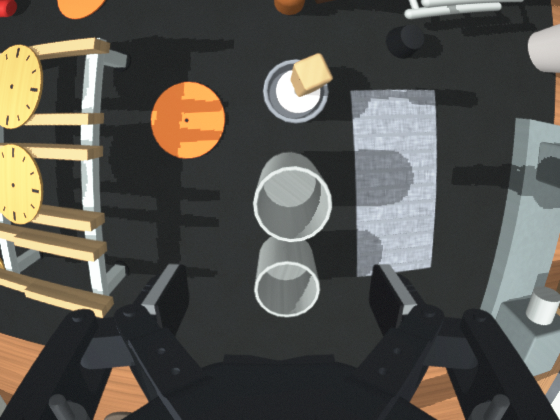

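The wrist view shows the tall rim at (293,203), the low rim at (287,289), the stand rim at (296,90), and the brush handle's top near (316,70), turned about 25°. I'll refine these.

```bash
python3 - <<'E'
from h import *
d=np.load("w8.npz");st={"tool_pos":d["p"],"orientation":d["o"]};im=cv2.imread("pics/w8.png")[:,:,::-1]
print("tall",at("wrist",293,203,.1,st),"low",at("wrist",287,289,.078,st),"stand",at("wrist",296,90.5,.05,st))
b=blobs(im,(10,60,60),(30,255,255),30,(285,45,340,100))[0];print("handle blob",cv2.minAreaRect(b),cv2.boundingRect(b))
g=blobs(im,(12,60,200),(26,200,255),30,(285,45,340,100))[0];r=cv2.minAreaRect(g);print(r)
P=np.array([at("wrist",*p,.186,st) for p in cv2.boxPoints(r)]);print(P.round(4),P.mean(0))
cv2.imwrite("pics/c9.png",cv2.resize(im[40:110,270:350],(800,700)[:2] if 0 else (640,560),interpolation=2)[:,:,::-1])
E
```

```text
tall [ 0.53018881 -0.27703676  0.1       ] low [ 0.43796476 -0.2739133   0.078     ] stand [ 0.62246114 -0.28085306  0.05      ]
handle blob ((308.9000549316406, 73.80001068115234), (33.541019439697266, 40.24921798706055), 63.43495178222656) (291, 53, 42, 44)
((307.60003662109375, 73.20000457763672), (30.4105224609375, 38.460365295410156), 63.43495178222656)
[[ 0.6237 -0.2678  0.186 ]
 [ 0.6331 -0.2849  0.186 ]
 [ 0.6192 -0.2918  0.186 ]
 [ 0.6098 -0.2746  0.186 ]] [ 0.62142901 -0.27980112  0.186     ]
```

View pics/c9.png

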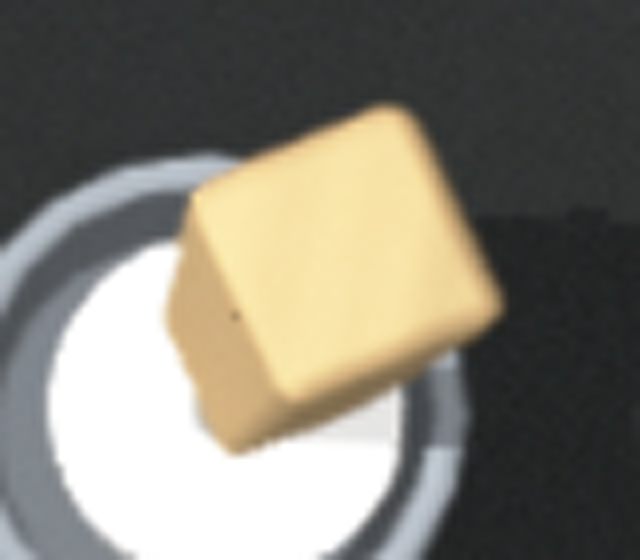

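jog_arm([
  [[0.02,0.11,0.3],[0,0,0]],
  [[0.02,0.11,0.6],[0,0,0]],
  [[0.02,0.11,0.85],[0,0,0]],
  [[0.02,0.11,0.85],[0,0,0]],
  [[0.02,0.11,0.85],[0,0,0]],
])

```text
time: 21.5
tool_pos: [0.5283, -0.2777, 0.142]
orientation: [1.0, 0.003, -0.001, -0.001]
force: [0.2, -0.4, -0.7]
grip_width: 0.999
grasp_force: 0.0
```

jog_arm([
  [[0,0,0.25],[0,0,0]],
  [[0,0,0.5],[0,0,0]],
  [[0,0,0.68],[0,0,0]],
  [[0,0,0.68],[0,0,0]],
  [[0,0,0.68],[0,0,0]],
])

```text
time: 22.0
tool_pos: [0.5297, -0.2796, 0.0759]
orientation: [1.0, 0.002, 0.001, 0.001]
force: [0.4, 0.1, 0.3]
grip_width: 1.004
grasp_force: 0.0
```

jog_arm([
  [[0,0,0],[0,0,0]],
  [[0,0,0],[0,0,0]],
  [[0,0,0],[0,0,0]],
  [[0,0,0],[0,0,0]],
  [[0,0,0],[0,0,0]],
  [[0,0,0],[0,0,0]],
], claw=1)

```text
time: 22.6
tool_pos: [0.5301, -0.2796, 0.0767]
orientation: [1.0, 0.002, 0.002, 0.001]
force: [0.5, 1.9, 6.6]
grip_width: 0.726
grasp_force: 64.5
```

jog_arm([
  [[0,0,-0.1],[0,0,0]],
  [[0,0,-0.3],[0,0,0]],
  [[0,0,-0.4],[0,0,0]],
  [[0,0,-0.4],[0,0,0]],
])

```text
time: 23.0
tool_pos: [0.5301, -0.2804, 0.1165]
orientation: [1.0, 0.002, 0.002, 0.001]
force: [-0.4, 0.2, -1.7]
grip_width: 0.727
grasp_force: 65.6
```

```bash
python3 - <<'E'
from h import *
plan((.573,-.398,.077),-np.pi/2)
E
```

```text
t 23.0 pos [ 0.5301 -0.2804  0.1165] d/0.1 [0.423 1.177 0.401] turn/60 [ 0.003 -0.004  0.003] F [-0.4  0.2 -1.7] grip 0.727 65.6
```

jog_arm([
  [[0,0.3,0],[0,0,0]],
  [[0.1,0.6,0],[0,0,0]],
  [[0.2,0.9,0],[0,0,0]],
  [[0.3,1.0,0],[0,0,0]],
  [[0.4,1.0,0],[0,0,0]],
])

```text
time: 23.5
tool_pos: [0.5686, -0.3809, 0.1132]
orientation: [1.0, 0.001, -0.0, 0.0]
force: [-0.2, -0.1, -1.9]
grip_width: 0.721
grasp_force: 65.9
```

jog_arm([
  [[0.02,0.18,0],[0,0,0]],
  [[0.02,0.18,0.1],[0,0,0]],
  [[0.02,0.18,0.2],[0,0,0]],
  [[0.02,0.18,0.3],[0,0,0]],
  [[0.02,0.18,0.36],[0,0,0]],
  [[0.02,0.18,0.36],[0,0,0]],
  [[0.02,0.18,0.36],[0,0,0]],
])

```text
time: 24.2
tool_pos: [0.5702, -0.3948, 0.0795]
orientation: [1.0, 0.002, -0.002, -0.002]
force: [-3.7, 4.6, 9.1]
grip_width: 0.728
grasp_force: 64.5
```

jog_arm([
  [[0,0,0],[0,0,0]],
  [[0,0,0],[0,0,0]],
  [[0,0,0],[0,0,0]],
  [[0,0,0],[0,0,0]],
  [[0,0,0],[0,0,0]],
  [[0,0,-0.2],[0,0,0]],
  [[0,0,-0.6],[0,0,0]],
  [[0,0,-0.9],[0,0,0]],
  [[0,0,-0.9],[0,0,0]],
  [[0,0,-0.9],[0,0,0]],
], claw=-1)

```text
time: 25.2
tool_pos: [0.5715, -0.3976, 0.1693]
orientation: [1.0, 0.002, 0.001, 0.001]
force: [-0.2, 0.2, -0.8]
grip_width: 0.998
grasp_force: 0.0
```

```bash
python3 - <<'E'
from h import *
plan((.437,-.273,.051),-np.pi/2)
E
```

```text
t 25.2 pos [ 0.5715 -0.3976  0.1693] d/0.1 [-1.342 -1.253  1.178] turn/60 [ 0.001 -0.002  0.003] F [-0.2  0.2 -0.8] grip 0.998 0.0
```

jog_arm([
  [[-0.3,-0.3,0],[0,0,0]],
  [[-0.65,-0.6,0],[0,0,0]],
  [[-0.65,-0.6,0],[0,0,0]],
  [[-0.65,-0.6,0],[0,0,0]],
])

```text
time: 25.6
tool_pos: [0.5035, -0.3354, 0.1654]
orientation: [1.0, 0.002, -0.002, -0.002]
force: [1.2, -0.3, 1.0]
grip_width: 1.001
grasp_force: 0.0
```

```bash
python3 - <<'E'
from h import *
st=status.get_state();im=cams.read_camera("wrist");cv2.imwrite("pics/w10.png",im[:,:,::-1])
plan((.437,-.273,.051),-np.pi/2)
g=cv2.GaussianBlur(cv2.cvtColor(im,cv2.COLOR_RGB2GRAY),(5,5),0)
print("pred low",projw((.437,-.273,.078),st),"tall",projw((.5715,-.3976,.103),st))
c=cv2.HoughCircles(g,cv2.HOUGH_GRADIENT,1.2,25,param1=120,param2=30,minRadius=22,maxRadius=48)
for x,y,r in c[0][:8]: print(x,y,r,at("wrist",x,y,.078,st).round(3),at("wrist",x,y,.103,st).round(3))
E
```

```text
t 25.65 pos [ 0.5053 -0.337   0.1669] d/0.1 [-0.68  -0.642  1.16 ] turn/60 [-0.001  0.001  0.004] F [-0.1 -0.7  1.2] grip 1.001 0.0
pred low [200.01582298 302.67438624] tall [386.08648495 128.22219186]
375.0 131.40001 46.0 [ 0.568 -0.398  0.078] [ 0.569 -0.391  0.103]
205.8 55.800003 39.4 [ 0.617 -0.287  0.078] [ 0.613 -0.293  0.103]
115.8 106.200005 47.32 [ 0.589 -0.221  0.078] [ 0.587 -0.234  0.103]
343.80002 126.600006 32.8 [ 0.57  -0.377  0.078] [ 0.571 -0.372  0.103]
197.40001 305.40002 38.08 [ 0.434 -0.271  0.078] [ 0.451 -0.278  0.103]
215.40001 262.2 30.880001 [ 0.473 -0.288  0.078] [ 0.486 -0.294  0.103]
541.80005 324.6 22.72 [ 0.383 -0.623  0.078] [ 0.406 -0.589  0.103]
```

jog_arm([
  [[-0.35,-0.3,0],[0,0,0]],
  [[-0.69,-0.65,0],[0,0,0]],
  [[-0.69,-0.65,0],[0,0,0]],
  [[-0.69,-0.65,0.2],[0,0,0]],
  [[-0.69,-0.65,0.5],[0,0,0]],
  [[-0.69,-0.65,0.8],[0,0,0]],
  [[-0.69,-0.65,1.0],[0,0,0]],
  [[-0.69,-0.65,1.0],[0,0,0]],
  [[-0.69,-0.65,1.0],[0,0,0]],
])

```text
time: 26.55
tool_pos: [0.4379, -0.2737, 0.0683]
orientation: [1.0, 0.002, 0.0, 0.0]
force: [0.4, -0.3, 0.9]
grip_width: 1.001
grasp_force: 0.0
```

jog_arm([
  [[0,0,0.14],[0,0,0]],
  [[0,0,0.14],[0,0,0]],
  [[0,0,0.14],[0,0,0]],
])

```text
time: 26.85
tool_pos: [0.4367, -0.2727, 0.0543]
orientation: [1.0, 0.002, 0.0, 0.0]
force: [-0.1, -0.5, 0.1]
grip_width: 0.995
grasp_force: 0.0
```

jog_arm([
  [[0,0,0],[0,0,0]],
  [[0,0,0],[0,0,0]],
  [[0,0,0],[0,0,0]],
  [[0,0,0],[0,0,0]],
  [[0,0,0],[0,0,0]],
  [[0,0,0],[0,0,0]],
], claw=1)

```text
time: 27.45
tool_pos: [0.4373, -0.2732, 0.055]
orientation: [1.0, 0.002, 0.001, 0.001]
force: [-0.2, 0.0, 5.7]
grip_width: 0.725
grasp_force: 66.1
```

jog_arm([
  [[0,0,-0.1],[0,0,0]],
  [[0,0,-0.3],[0,0,0]],
  [[0,0,-0.4],[0,0,0]],
  [[0,0,-0.4],[0,0,0]],
])

```text
time: 27.85
tool_pos: [0.4373, -0.2731, 0.0954]
orientation: [1.0, 0.002, 0.001, 0.001]
force: [-0.2, 0.1, -2.1]
grip_width: 0.721
grasp_force: 65.8
```

```bash
python3 - <<'E'
from h import *
plan((.471,-.408,.06),-np.pi/2)
E
```

```text
t 27.85 pos [ 0.4373 -0.2731  0.0954] d/0.1 [0.331 1.35  0.357] turn/60 [ 0.002 -0.002  0.004] F [-0.2  0.1 -2.1] grip 0.721 65.8
```

jog_arm([
  [[0,0.3,0],[0,0,0]],
  [[0.1,0.6,0],[0,0,0]],
  [[0.2,0.9,0],[0,0,0]],
  [[0.3,1.0,0],[0,0,0]],
  [[0.33,1.0,0],[0,0,0]],
  [[0.33,1.0,0],[0,0,0]],
])

```text
time: 28.45
tool_pos: [0.4692, -0.3714, 0.0929]
orientation: [1.0, 0.002, -0.001, -0.001]
force: [0.9, 0.3, -2.6]
grip_width: 0.725
grasp_force: 66.4
```

jog_arm([
  [[0,0.2,0],[0,0,0]],
  [[0,0.35,0.1],[0,0,0]],
  [[0,0.35,0.2],[0,0,0]],
  [[0,0.35,0.3],[0,0,0]],
  [[0,0.35,0.37],[0,0,0]],
  [[0,0.35,0.37],[0,0,0]],
  [[0,0.35,0.37],[0,0,0]],
])

```text
time: 29.15
tool_pos: [0.4689, -0.4057, 0.058]
orientation: [1.0, 0.002, -0.002, -0.002]
force: [-5.2, 3.7, 9.8]
grip_width: 0.721
grasp_force: 68.1
```

jog_arm([
  [[0,0,0],[0,0,0]],
  [[0,0,0],[0,0,0]],
  [[0,0,0],[0,0,0]],
  [[0,0,0],[0,0,0]],
  [[0,0,0],[0,0,0]],
  [[0,0,-0.2],[0,0,0]],
  [[0,0,-0.6],[0,0,0]],
  [[0,0,-1],[0,0,0]],
  [[0,0,-1],[0,0,0]],
  [[0,0,-1],[0,0,0]],
], claw=-1)

```text
time: 30.15
tool_pos: [0.4708, -0.4083, 0.1588]
orientation: [1.0, 0.002, 0.001, 0.001]
force: [-1.7, -0.3, -0.2]
grip_width: 0.999
grasp_force: 0.0
```

jog_arm([
  [[0,-0.3,-0.4],[0,0,0]],
  [[0,-0.6,-0.8],[0,0,0]],
  [[0,-0.9,-1],[0,0,0]],
  [[0,-0.9,-1],[0,0,0]],
  [[0,-0.9,-1],[0,0,0]],
])

```text
time: 30.65
tool_pos: [0.4693, -0.3167, 0.2559]
orientation: [1.0, 0.003, -0.001, -0.0]
force: [-0.1, -0.7, -0.5]
grip_width: 0.998
grasp_force: 0.0
```

```bash
python3 - <<'E'
from h import *
plan((.6215,-.281,.25),-1.131)
st=status.get_state();print("handle top",at("wrist",313,71.5,.186,{"tool_pos":np.load("w8.npz")["p"],"orientation":np.load("w8.npz")["o"]}))
im=cams.read_camera("wrist");cv2.imwrite("pics/w11.png",im[:,:,::-1])
for X in [(.5715,-.3976,.103),(.471,-.408,.081),(.622,-.281,.186)]: print(projw(X,st).round(1))
g=cv2.GaussianBlur(cv2.cvtColor(im,cv2.COLOR_RGB2GRAY),(5,5),0)
c=cv2.HoughCircles(g,cv2.HOUGH_GRADIENT,1.2,25,param1=120,param2=26,minRadius=18,maxRadius=42)
for x,y,r in c[0][:8]: print(x,y,r,at("wrist",x,y,.081,st).round(3),at("wrist",x,y,.103,st).round(3))
E
```

```text
t 30.65 pos [ 0.4693 -0.3167  0.2559] d/0.1 [ 1.524 -0.35   0.057] turn/60 [-0.001  0.001 -0.415] F [-0.1 -0.7 -0.5] grip 0.998 0.0
handle top [ 0.62225696 -0.28243822  0.186     ]
[374.1  85.6]
[373.  192.6]
[221.3  -8.7]
365.40002 90.600006 33.120003 [ 0.568 -0.396  0.081] [ 0.567 -0.39   0.103]
370.2 196.20001 28.920002 [ 0.467 -0.405  0.081] [ 0.473 -0.399  0.103]
245.40001 39.0 27.0 [ 0.615 -0.285  0.081] [ 0.609 -0.288  0.103]
153.0 77.4 31.32 [ 0.584 -0.197  0.081] [ 0.581 -0.206  0.103]
351.0 179.40001 25.32 [ 0.484 -0.385  0.081] [ 0.488 -0.38   0.103]
510.6 1.8000001 26.16 [ 0.695 -0.572  0.081] [ 0.684 -0.553  0.103]
```

jog_arm([
  [[0.4,-0.2,0],[0,0,-0.1]],
  [[0.8,-0.35,0],[0,0,-0.2]],
  [[0.9,-0.35,0],[0,0,-0.3]],
  [[0.9,-0.35,0],[0,0,-0.415]],
  [[0.9,-0.35,0],[0,0,-0.415]],
  [[0.9,-0.35,0],[0,0,-0.415]],
])

```text
time: 31.3
tool_pos: [0.5585, -0.2826, 0.2548]
orientation: [0.976, 0.216, -0.001, -0.001]
force: [0.9, -0.4, 0.6]
grip_width: 0.998
grasp_force: 0.0
```

```bash
python3 - <<'E'
from h import *
plan((.622,-.2825,.15),-1.131)
E
```

```text
t 31.3 pos [ 0.5585 -0.2826  0.2548] d/0.1 [0.578 0.27  1.045] turn/60 [-0.003  0.002 -0.005] F [ 0.9 -0.4  0.6] grip 0.998 0.0
```

jog_arm([
  [[0.3,0.15,0],[0,0,0]],
  [[0.58,0.27,0],[0,0,0]],
  [[0.58,0.27,0.05],[0,0,0]],
  [[0.58,0.27,0.2],[0,0,0]],
  [[0.58,0.27,0.45],[0,0,0]],
  [[0.58,0.27,0.7],[0,0,0]],
  [[0.58,0.27,0.9],[0,0,0]],
  [[0.58,0.27,1.0],[0,0,0]],
  [[0.58,0.27,1.0],[0,0,0]],
  [[0.58,0.27,1.0],[0,0,0]],
])

```text
time: 32.3
tool_pos: [0.6232, -0.2823, 0.1573]
orientation: [0.976, 0.217, -0.0, 0.0]
force: [0.4, 0.7, -0.4]
grip_width: 0.998
grasp_force: 0.0
```

jog_arm([
  [[0,0,0.04],[0,0,0]],
  [[0,0,0.04],[0,0,0]],
  [[0,0,0.04],[0,0,0]],
  [[0,0,0.04],[0,0,0]],
  [[0,0,0.04],[0,0,0]],
  [[0,0,0.04],[0,0,0]],
  [[0,0,0.04],[0,0,0]],
  [[0,0,0.04],[0,0,0]],
], claw=1)

```text
time: 33.1
tool_pos: [0.6239, -0.2822, 0.1536]
orientation: [0.976, 0.217, 0.0, 0.0]
force: [-0.0, -0.0, 2.5]
grip_width: 0.177
grasp_force: 58.6
```

```bash
python3 - <<'E'
from h import *
plan((.569,-.395,.30),-1.131)
t=cams.read_camera("top");cv2.imwrite("pics/t12.png",t[:,:,::-1])
E
```

```text
t 33.1 pos [ 0.6239 -0.2822  0.1536] d/0.1 [-0.975  0.79  -1.464] turn/60 [ 0.001 -0.001 -0.001] F [-0.  -0.   2.5] grip 0.177 58.6
```

jog_arm([
  [[0,0,-0.2],[0,0,0]],
  [[0,0,-0.5],[0,0,0]],
  [[0,0,-0.8],[0,0,0]],
  [[0,0,-1],[0,0,0]],
  [[0,0,-1],[0,0,0]],
])

```text
time: 33.65
tool_pos: [0.6254, -0.2828, 0.2569]
orientation: [0.976, 0.217, 0.003, 0.002]
force: [0.6, -0.2, -0.7]
grip_width: 0.181
grasp_force: 58.6
```

jog_arm([
  [[0,0,-0.3],[0,0,0]],
  [[-0.3,0.2,-0.3],[0,0,0]],
  [[-0.6,0.5,-0.3],[0,0,0]],
  [[-0.8,0.7,-0.3],[0,0,0]],
  [[-0.97,0.79,-0.3],[0,0,0]],
  [[-0.97,0.79,-0.3],[0,0,0]],
  [[-0.97,0.79,-0.3],[0,0,0]],
  [[-0.97,0.79,-0.3],[0,0,0]],
])

```text
time: 34.45
tool_pos: [0.5696, -0.3932, 0.2824]
orientation: [0.976, 0.218, -0.0, -0.001]
force: [-0.2, 0.4, -0.8]
grip_width: 0.179
grasp_force: 58.7
```

```bash
python3 - <<'E'
from h import *
plan((.569,-.395,.1626),-1.131)
st=status.get_state();t=cams.read_camera("top");s=cams.read_camera("scene")
cv2.imwrite("pics/t13.png",t[:,:,::-1]);cv2.imwrite("pics/s13.png",s[:,:,::-1])
b=cv2.resize(s[110:230,110:230],(480,480),interpolation=2);a=cv2.resize(cv2.imread("pics/t12.png")[210:310,385:465,::-1],(320,400),interpolation=2)
a=np.vstack([a,np.zeros((80,320,3),np.uint8)])
cv2.imwrite("pics/c13.png",np.hstack([a,b])[:,:,::-1])
E
```

```text
t 34.45 pos [ 0.5696 -0.3932  0.2824] d/0.1 [-0.013  0.016  1.198] turn/60 [-0.001 -0.    -0.   ] F [-0.2  0.4 -0.8] grip 0.179 58.7
```

View pics/c13.png

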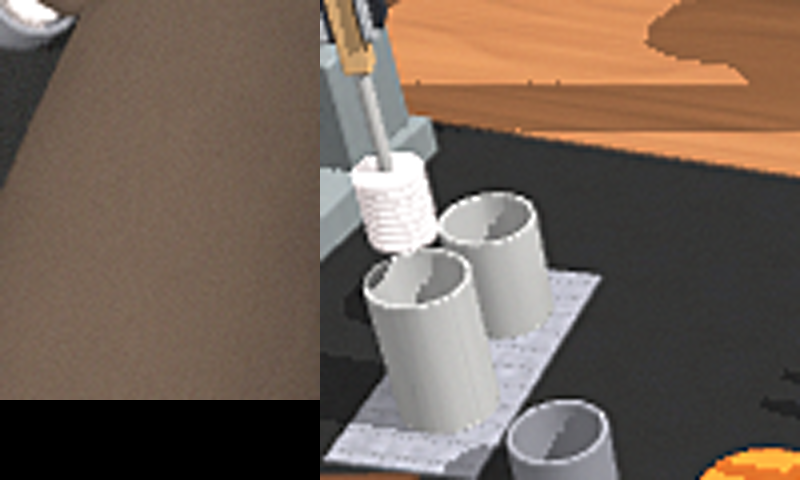

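The scene crop shows the held brush head (bottom end about local (83,238)) above and behind the tall rim, whose centre is at (97,277); the low rim centre is (169,217). I'll convert these.

```bash
python3 - <<'E'
from h import *
st=status.get_state();p=st["tool_pos"];S=lambda a:(110+a[0]/4,110+a[1]/4)
print("tall",at("scene",*S((97,277)),.103),"low",at("scene",*S((169,217)),.081))
print("head exp px local",(proj("scene",(p[0],p[1],p[2]-.1476))-110)*4,"head at z",at("scene",*S((84,237)),p[2]-.1476))
# detect head blob
s=cv2.imread("pics/s13.png")[:,:,::-1]
for c in blobs(s,(0,0,205),(180,40,255),20,(190-75,140,222,178))[:3]: print(cv2.boundingRect(c),(np.array(cv2.boundingRect(c)[:2])-110)*4)
for h in (.103,.081):print((proj("scene",(.569,-.395,.103))-110)*4,(proj("scene",(.468,-.406,.081))-110)*4)
E
```

```text
tall [ 0.5693146  -0.39201609  0.103     ] low [ 0.46784655 -0.40352353  0.081     ]
head exp px local [ 82.96150694 233.07137448] head at z [ 0.57348067 -0.39043065  0.13533061]
(117, 140, 34, 34) [ 28 120]
[ 92.92263859 275.9516367 ] [165.55382518 216.57013449]
[ 92.92263859 275.9516367 ] [165.55382518 216.57013449]
```

jog_arm([
  [[-0.02,0,0.15],[0,0,0]],
  [[-0.02,0,0.3],[0,0,0]],
  [[-0.02,0,0.45],[0,0,0]],
  [[-0.02,0,0.6],[0,0,0]],
  [[-0.02,0,0.8],[0,0,0]],
  [[-0.02,0,1.0],[0,0,0]],
  [[-0.02,0,1.0],[0,0,0]],
])

```text
time: 35.25
tool_pos: [0.5647, -0.3934, 0.1775]
orientation: [0.976, 0.217, -0.003, -0.004]
force: [-0.4, 0.4, -0.4]
grip_width: 0.179
grasp_force: 58.7
```

jog_arm([
  [[0,0,0.1],[0,0,0]],
  [[0,0,0.2],[0,0,0]],
  [[0,0,0.2],[0,0,0]],
  [[0,0,0.2],[0,0,0]],
])

```text
time: 35.65
tool_pos: [0.5675, -0.3956, 0.1632]
orientation: [0.976, 0.217, 0.0, 0.0]
force: [-0.3, -0.6, -0.7]
grip_width: 0.179
grasp_force: 58.7
```

```bash
python3 - <<'E'
from h import *
plan((.5675,-.394,.1626),-1.131)
plan((.5675,-.394,.2256),-1.131)
E
```

```text
t 35.65 pos [ 0.5675 -0.3956  0.1632] d/0.1 [ 0.007 -0.014  0.006] turn/60 [ 0.    -0.    -0.001] F [-0.3 -0.6 -0.7] grip 0.179 58.7
t 35.65 pos [ 0.5675 -0.3956  0.1632] d/0.1 [ 0.007 -0.014 -0.624] turn/60 [ 0.    -0.    -0.001] F [-0.3 -0.6 -0.7] grip 0.179 58.7
```

jog_arm([
  [[0,0,0.02],[0,0,0]],
  [[0,0,0.02],[0,0,0]],
  [[0,0,0.02],[0,0,0]],
  [[0,0,-0.15],[0,0,0]],
  [[0,0,-0.35],[0,0,0]],
  [[0,0,-0.55],[0,0,0]],
  [[0,0,-0.63],[0,0,0]],
  [[0,0,-0.63],[0,0,0]],
  [[0,0,-0.63],[0,0,0]],
  [[0,0,-0.63],[0,0,0]],
])

```text
time: 36.65
tool_pos: [0.5667, -0.3949, 0.2246]
orientation: [0.976, 0.217, -0.001, -0.001]
force: [-0.2, -0.4, -1.0]
grip_width: 0.185
grasp_force: 58.8
```

jog_arm([
  [[0,0,0.15],[0,0,0]],
  [[0,0,0.35],[0,0,0]],
  [[0,0,0.55],[0,0,0]],
  [[0,0,0.65],[0,0,0]],
  [[0,0,0.65],[0,0,0]],
  [[0,0,0.65],[0,0,0]],
  [[0,0,0.65],[0,0,0]],
])

```text
time: 37.35
tool_pos: [0.5679, -0.3959, 0.1618]
orientation: [0.976, 0.217, 0.0, 0.001]
force: [-0.3, 0.3, -1.2]
grip_width: 0.179
grasp_force: 58.8
```

jog_arm([
  [[0,0,-0.15],[0,0,0]],
  [[0,0,-0.35],[0,0,0]],
  [[0,0,-0.55],[0,0,0]],
  [[0,0,-0.64],[0,0,0]],
  [[0,0,-0.64],[0,0,0]],
  [[0,0,-0.64],[0,0,0]],
  [[0,0,-0.64],[0,0,0]],
])

```text
time: 38.05
tool_pos: [0.5667, -0.3949, 0.2237]
orientation: [0.976, 0.217, -0.001, -0.001]
force: [0.2, 0.9, -1.2]
grip_width: 0.177
grasp_force: 58.8
```

jog_arm([
  [[0,0,-0.2],[0,0,0]],
  [[0,0,-0.4],[0,0,0]],
  [[0,0,-0.57],[0,0,0]],
  [[0,0,-0.57],[0,0,0]],
  [[0,0,-0.57],[0,0,0]],
])

```text
time: 38.55
tool_pos: [0.5674, -0.3955, 0.2818]
orientation: [0.976, 0.217, -0.0, -0.0]
force: [-0.1, 0.3, -0.7]
grip_width: 0.181
grasp_force: 58.8
```

```bash
python3 - <<'E'
from h import *
plan((.4665,-.405,.1626),-1.131)
s=cams.read_camera("scene");cv2.imwrite("pics/s14.png",s[:,:,::-1])
a=cv2.imread("pics/s13.png")[:,:,::-1]
for n,r in dict(tall=(120,182,175,225),low=(160,155,180,192)).items():
    d=cv2.absdiff(a,s)[r[1]:r[3],r[0]:r[2]].max(2);print(n,(d>40).sum(),d.size)
E
```

```text
t 38.55 pos [ 0.5674 -0.3955  0.2818] d/0.1 [-0.954 -0.342  1.192] turn/60 [-0.     0.    -0.001] F [-0.1  0.3 -0.7] grip 0.181 58.8
tall 0 2365
low 0 740
```

jog_arm([
  [[-0.3,-0.1,0],[0,0,0]],
  [[-0.6,-0.2,0],[0,0,0]],
  [[-0.95,-0.34,0],[0,0,0]],
  [[-0.95,-0.34,0],[0,0,0]],
  [[-0.95,-0.34,0],[0,0,0]],
  [[-0.95,-0.34,0.2],[0,0,0]],
  [[-0.95,-0.34,0.4],[0,0,0]],
  [[-0.95,-0.34,0.6],[0,0,0]],
  [[-0.95,-0.34,0.8],[0,0,0]],
  [[-0.95,-0.34,1.0],[0,0,0]],
  [[-0.95,-0.34,1.0],[0,0,0]],
])

```text
time: 39.7
tool_pos: [0.466, -0.4027, 0.1778]
orientation: [0.976, 0.218, -0.002, -0.003]
force: [-0.1, 1.3, -1.0]
grip_width: 0.18
grasp_force: 58.9
```

jog_arm([
  [[0,0,0.1],[0,0,0]],
  [[0,0,0.19],[0,0,0]],
  [[0,0,0.19],[0,0,0]],
  [[0,0,0.19],[0,0,0]],
  [[0,0,0.19],[0,0,0]],
])

```text
time: 40.2
tool_pos: [0.4674, -0.4055, 0.1639]
orientation: [0.976, 0.217, 0.0, 0.001]
force: [0.2, 0.3, -1.0]
grip_width: 0.176
grasp_force: 58.9
```

```bash
python3 - <<'E'
from h import *
plan((.4665,-.405,.1626),-1.131)
E
```

```text
t 40.2 pos [ 0.4674 -0.4055  0.1639] d/0.1 [-0.006 -0.008  0.013] turn/60 [ 0.001 -0.001 -0.002] F [ 0.2  0.3 -1. ] grip 0.176 58.9
```

jog_arm([
  [[0,0,0.02],[0,0,0]],
  [[0,0,0.03],[0,0,0]],
  [[0,0,0.03],[0,0,0]],
  [[0,0,0.03],[0,0,0]],
  [[0,0,-0.15],[0,0,0]],
  [[0,0,-0.3],[0,0,0]],
  [[0,0,-0.42],[0,0,0]],
  [[0,0,-0.42],[0,0,0]],
  [[0,0,-0.42],[0,0,0]],
  [[0,0,-0.42],[0,0,0]],
])

```text
time: 41.2
tool_pos: [0.4665, -0.4046, 0.2043]
orientation: [0.976, 0.217, -0.0, -0.001]
force: [-0.3, 0.4, -1.1]
grip_width: 0.178
grasp_force: 59.0
```

jog_arm([
  [[0,0,0.15],[0,0,0]],
  [[0,0,0.3],[0,0,0]],
  [[0,0,0.44],[0,0,0]],
  [[0,0,0.45],[0,0,0]],
  [[0,0,0.45],[0,0,0]],
  [[0,0,0.45],[0,0,0]],
])

```text
time: 41.8
tool_pos: [0.4671, -0.4052, 0.16]
orientation: [0.976, 0.217, 0.0, 0.0]
force: [-0.1, -0.6, -0.2]
grip_width: 0.183
grasp_force: 59.0
```

jog_arm([
  [[0,0,-0.15],[0,0,0]],
  [[0,0,-0.3],[0,0,0]],
  [[0,0,-0.45],[0,0,0]],
  [[0,0,-0.45],[0,0,0]],
  [[0,0,-0.45],[0,0,0]],
  [[0,0,-0.45],[0,0,0]],
])

```text
time: 42.4
tool_pos: [0.4667, -0.4047, 0.2048]
orientation: [0.976, 0.217, -0.0, -0.0]
force: [-0.3, -0.6, -0.6]
grip_width: 0.179
grasp_force: 59.0
```

jog_arm([
  [[0,0,-0.2],[0,0,0]],
  [[0,0,-0.4],[0,0,0]],
  [[0,0,-0.7],[0,0,0]],
  [[0,0,-0.75],[0,0,0]],
  [[0,0,-0.75],[0,0,0]],
])

```text
time: 42.9
tool_pos: [0.4673, -0.4054, 0.2806]
orientation: [0.976, 0.217, 0.0, 0.001]
force: [0.1, -1.4, -1.0]
grip_width: 0.175
grasp_force: 59.0
```

```bash
python3 - <<'E'
from h import *
plan((.623,-.282,.275),-1.131)
s=cams.read_camera("scene");cv2.imwrite("pics/s15.png",s[:,:,::-1])
a=cv2.imread("pics/s13.png")[:,:,::-1]
for n,r in dict(tall=(120,182,175,225),low=(160,155,180,192),stand=(235,0,236,1)).items():
    d=cv2.absdiff(a,s)[r[1]:r[3],r[0]:r[2]].max(2);print(n,(d>40).sum(),d.size)
E
```

```text
t 42.9 pos [ 0.4673 -0.4054  0.2806] d/0.1 [ 1.933 -0.457  0.056] turn/60 [ 0.002 -0.001 -0.001] F [ 0.1 -1.4 -1. ] grip 0.175 59.0
tall 0 2365
low 0 740
stand 0 1
```

jog_arm([
  [[0.4,0,0],[0,0,0]],
  [[0.7,0,0],[0,0,0]],
  [[1.0,-0.2,0],[0,0,0]],
  [[1.0,-0.4,0],[0,0,0]],
  [[1.0,-0.45,0],[0,0,0]],
])

```text
time: 43.45
tool_pos: [0.5372, -0.3189, 0.2768]
orientation: [0.976, 0.219, -0.002, -0.002]
force: [-0.1, 0.1, -1.8]
grip_width: 0.178
grasp_force: 59.0
```

jog_arm([
  [[0.3,0,0],[0,0,0]],
  [[0.6,0,0],[0,0,0]],
  [[0.93,-0.01,0],[0,0,0]],
  [[0.93,-0.01,0],[0,0,0]],
  [[0.93,-0.01,0],[0,0,0]],
  [[0.93,-0.01,0],[0,0,0]],
])

```text
time: 44.05
tool_pos: [0.6209, -0.2822, 0.2788]
orientation: [0.976, 0.217, -0.001, -0.0]
force: [0.4, 0.1, -1.0]
grip_width: 0.175
grasp_force: 59.0
```

```bash
python3 - <<'E'
from h import *
plan((.623,-.2815,.16),-1.131)
p=status.get_state()["tool_pos"];s=cams.read_camera("scene");cv2.imwrite("pics/s16.png",s[:,:,::-1])
print(proj("scene",(p[0],p[1],p[2]-.1476)),proj("scene",(.622,-.281,.05)))
b=[c for c in blobs(s,(0,0,200),(180,40,255),20,(140,110,200,225))]
for c in b[:3]: print(cv2.boundingRect(c),cv2.contourArea(c))
E
```

```text
t 44.05 pos [ 0.6209 -0.2822  0.2788] d/0.1 [0.024 0.004 1.188] turn/60 [-0.001  0.002 -0.002] F [ 0.4  0.1 -1. ] grip 0.175 59.0
[162.94344879 189.37424998] [169.0347085  217.14955582]
(150, 163, 22, 31) 259.5
```

jog_arm([
  [[0.02,0,0.2],[0,0,0]],
  [[0.02,0,0.4],[0,0,0]],
  [[0.02,0,0.6],[0,0,0]],
  [[0.02,0,0.75],[0,0,0]],
  [[0.02,0,0.9],[0,0,0]],
  [[0.02,0,1.0],[0,0,0]],
  [[0.02,0,1.0],[0,0,0]],
  [[0.02,0,1.0],[0,0,0]],
])

```text
time: 44.9
tool_pos: [0.6243, -0.2808, 0.1804]
orientation: [0.976, 0.217, 0.0, 0.0]
force: [-0.9, -1.1, -1.2]
grip_width: 0.176
grasp_force: 59.0
```

jog_arm([
  [[0,0,0.08],[0,0,0]],
  [[0,0,0.16],[0,0,0]],
  [[0,0,0.22],[0,0,0]],
  [[0,0,0.22],[0,0,0]],
  [[0,0,0.22],[0,0,0]],
])

```text
time: 45.4
tool_pos: [0.6238, -0.2805, 0.1576]
orientation: [0.976, 0.217, -0.0, -0.0]
force: [0.6, 0.2, -0.2]
grip_width: 0.178
grasp_force: 59.0
```

```bash
python3 - <<'E'
from h import *
plan((.623,-.2815,.1536),-1.131)
E
```

```text
t 45.4 pos [ 0.6238 -0.2805  0.1576] d/0.1 [-0.012  0.005  0.04 ] turn/60 [-0.001  0.    -0.001] F [ 0.6  0.2 -0.2] grip 0.178 59.0
```

Lower the last 3 mm, release, rise and back away.

jog_arm([
  [[0,0,0.02],[0,0,0]],
  [[0,0,0.03],[0,0,0]],
  [[0,0,0.03],[0,0,0]],
])

```text
time: 45.7
tool_pos: [0.624, -0.2807, 0.1551]
orientation: [0.976, 0.217, -0.0, 0.0]
force: [0.0, -0.1, -1.0]
grip_width: 0.177
grasp_force: 59.0
```

jog_arm([
  [[0,0,0],[0,0,0]],
  [[0,0,0],[0,0,0]],
  [[0,0,0],[0,0,0]],
  [[0,0,0],[0,0,0]],
  [[0,0,0],[0,0,0]],
  [[0,0,-0.1],[0,0,0]],
  [[0,0,-0.3],[0,0,0]],
  [[0,0,-0.6],[0,0,0]],
  [[0,0,-1],[0,0,0]],
  [[0,0,-1],[0,0,0]],
  [[0,0,-1],[0,0,0]],
], claw=-1)

```text
time: 46.8
tool_pos: [0.6251, -0.2812, 0.258]
orientation: [0.976, 0.217, 0.002, 0.002]
force: [0.5, 0.4, -0.2]
grip_width: 0.999
grasp_force: 0.0
```

jog_arm([
  [[-0.4,-0.4,-0.2],[0,0,0]],
  [[-0.8,-0.8,-0.4],[0,0,0]],
  [[-1,-1,-0.4],[0,0,0]],
  [[-1,-1,-0.4],[0,0,0]],
])

```text
time: 47.2
tool_pos: [0.4845, -0.2293, 0.2926]
orientation: [0.976, 0.217, -0.004, -0.003]
force: [0.2, 0.6, -1.3]
grip_width: 0.999
grasp_force: 0.0
```

jog_arm([
  [[-0.4,-0.4,-0.2],[0,0,0]],
  [[-0.8,-0.8,-0.4],[0,0,0]],
  [[-1,-1,-0.4],[0,0,0]],
  [[-1,-1,-0.4],[0,0,0]],
  [[-1,-1,-0.4],[0,0,0]],
])

```text
time: 47.7
tool_pos: [0.3577, -0.1842, 0.3348]
orientation: [0.976, 0.217, 0.0, 0.0]
force: [0.1, -0.9, 0.3]
grip_width: 1.004
grasp_force: 0.0
```

```bash
python3 - <<'E'
from h import *
print(status.get_state()["tool_pos"])
t=cams.read_camera("top");s=cams.read_camera("scene");cv2.imwrite("pics/t17.png",t[:,:,::-1]);cv2.imwrite("pics/s17.png",s[:,:,::-1])
a=cv2.resize(t[100:320,90:490],(720,396),interpolation=2);b=cv2.resize(s[140:260,110:470],(720,240) if 0 else (600,200),interpolation=2)
b=np.hstack([b,np.zeros((200,120,3),np.uint8)])
cv2.imwrite("pics/c17.png",np.vstack([a,b])[:,:,::-1])
E
```

```text
[ 0.35774403 -0.18423782  0.33478215]
```

View pics/c17.png

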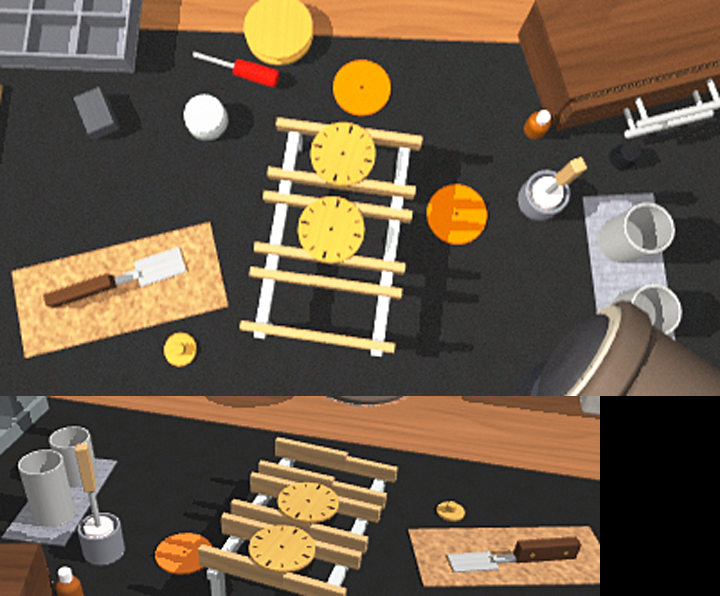

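The final view shows:
- **Dials:** both face up on the high slats, at top crop px (343,154) and (331,229).
- **Spatula:** flat on the cork mat, where it started.
- **Brush:** upright in its stand at (545,193).
- **Beakers:** both upright on the drip mat, at (637,235) and about (645,315).

The robot is clear of everything, so I'm handing in.

```bash
python3 -c "
from plant import job
print(job.close_job())"
```

```text
the job is handed in; nothing more can be done
None
```

The job is handed in, though no verdict came back: both dials on the rack (`dial_b`, `dial_c`; `dial_a` was absent) lie face up on the high slats, both beakers were brushed twice and stand on the drip mat, and the brush and spatula are back in place.

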